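# Check the balance, weigh the metal bars, rack them on the narrow rail

## Robot

A 6-joint arm with a two-finger parallel gripper is mounted at the origin on the work surface. World frame = base frame: x ahead of the robot, y to its left, z up, the work surface at z = 0. Lengths are in m, angles in degrees, forces in N, time in s.
With the tool pointing down it reaches from about 0.425 to 0.95 m from the base axis. Payload 14.7 kg.
Tool frame: the origin (TCP) lies midway between the tips of the shut fingers; the grasp point (between the pads) lies manip.pinch_z behind it (manip.pinch_z is the distance from the TCP to the grasp point, in m); z points along the fingers, y is the line along which they close (so a half turn about z gives the same grasp; the last joint's range is limited). The gripper opens to 85 mm and grips with 20 to 120 N. Pads are 22 mm wide; open, the fingers measure 114 mm over their backs; the gripper's body (76 mm by 85 mm) begins 54 mm behind the grasp point. The pads swing forward as they close: fully open they stand 13 mm farther back than shut.
Start: joints at [-71.196, 27.513, 91.461, -0, 61.026, -2.67], TCP at [0.238, -0.605, 0.231] pointing down, gripper open.
Joint ranges: [-157.49, 157.49], [-46.99, 117.5], [13.45, 153.17], [-89.5, 269.5], [5.16, 153.95], [-167.48, 167.48]. Speed limits (degrees/s): [108.29, 108.29, 136.94, 172.46, 172.46, 172.46].

## Interface

Orientations are given as a 3x3 rotation matrix whose columns are the frame's x, y, z axes.
In Python, from plant import manip, camera, models gives the robot as it stands. The module is installed in compiled form; this text tells all that it offers.
- The arm moves only by the shell command python3 -m pendant 'ROWS' [FORCE]. ROWS is JSON, a list of rows, each an object of numbers: "hand": the gripper command: -1 is shut, 1 is fully open, values between are in proportion; "dx", "dy", "dz": the shift along the tool's x, y, z in m; "ax", "ay", "az": the turn, a rotation vector about the tool's x, y, z in rad. In form: [{"hand": .., "dx": .., "dy": .., "dz": .., "ax": .., "ay": .., "az": ..}, ...]. A call has 1 to 12 rows; each row is the pose to reach, as a shift and turn from the pose commanded when the call began, along the tool's axes at that moment; what a row does not reach only later rows make up. A row lasts 1/10 s, in which the tool goes at most 50 mm and 8.59 degrees, less where a joint would pass 70% of its speed; a pose out of reach is approached as far as the arm can. A call with a gripper value outside its range is refused whole. The fingers move at their own pace and stop on an object; FORCE is the grip in N (left out, the last holds). Time passes only in rows, so rows that repeat a pose let the fingers close. It gives the time, the measured TCP pose, the force, the opening and the grip force at its end, in the units of the state.
- manip.state(): the state, without advancing time (a new reading comes with each control period).
- camera(name): name is "side" or "top"; returns a dict with "img" (384x512x3 uint8, red, green, blue), "mtx" (3x3 intrinsics, pixels), "dist" ([k1, k2, p1, p2, k3] as OpenCV has them; the pictures are not rectified), "R" (3x3) and "t" (3): a world point X has camera coordinates R X + t. Camera axes: x right, y down, z forward; pixel columns grow to the right and rows downward; lengths in m; the calibration is good to about 2 mm. A picture is of the moment at which its call begins. There is no depth.
- manip.finish_job(): hands the job in; it is judged then, once.
Trained networks look in a picture, given as the dict that the camera call returned (one of the last four; its "shot" number tells which), for a name from the list of things; names that differ only in an ending like _2 or _b are one class to them, and where a whole thing is asked for, a point or a joint stands for the part that bears it (a point fixed in the world has none). Each returns a list of dicts, best first, with "confidence" (0 to 1); they miss things now and then, are a little off and sometimes report something else, mostly with a low value. They report only what shows in the picture. A call takes as long as a camera call. They do not tell look-alikes from the thing itself.
- models.look_for(picture, target): "position" ([x, y, z] in m, in world coordinates, good to about 4 mm: the middle of the surface that is visible of it).
- models.trace(picture, target): "pixels" (384x512 bool, what is visible of it).
- models.landmark_of(picture, target): "position" ([x, y, z] in m, in world coordinates, good to about 4 mm: a listed point, or the origin of a listed thing).
The state is a dict: "time": time; "qpos": joint angles; "joint_velocities": joint speeds; "tau": joint torques, N m; "tool_pos": TCP position; "tcp_rot": TCP orientation; "contact_force": force on the tool from outside, world axes, zero at the start; "moment": the same for the moment, N m; "opening": finger opening in m; "grasp_force": force on a finger pad.
Only numpy, scipy, OpenCV 4.12 (cv2) and the standard library are available. Lean on these libraries where they do the work, as an engineer would, in place of code of your own. Each camera call takes 0.05 s, during which the arm holds its last target. There are 200 camera calls.

## Task

Check the balance first: set the black check weight on the middle of its empty pan, let the pan settle with your hand off, then put the weight on its round wooden stand. Then weigh the two or three metal bars that are there, one at a time, each lying alone on the middle of the pan until it settles, in the order copper, brass, silver-grey, and finish with all of them balanced crosswise on the narrow raised rail and the pan empty. Lower things gently so that the pan never slams down, and do not knock over or shove the jar, the ball vice or the mug.

Things in the scene. Friction and masses are not known exactly. Their poses are not given: they have to be found in the camera images.
- pan (a joint): travel of the balance pan, m: 0 empty, grows as it sinks (springy, 700 N/m, so 3 to 6 mm under a bar or the weight, settling in about 0.3 s; stop at 16 mm, which must not be reached: beyond 15 mm counts as slammed)
- pan_top (a point): centre of the upper face of the flat round steel balance pan, 114 mm across; it stands about 76 mm above the bench when empty. The pan sits over the rear half of a green balance housing (230 long x 150 wide x 50 high mm, with a round dial with a red needle on its front half); z up, x along the housing away from the dial
- rail_top (a point): centre of the top face of the rack rail: a fixed narrow flat dark-steel bar on a blue web, 260 mm long (its y axis), 20 mm wide (its x axis), top 45 mm above the bench; z up. Bars lie across it, along its x axis, each about centred over the width (a bar more than 10 mm off tips off), anywhere along its length, with room for three at 80 mm spacing
- stand_top (a point): centre of the top face of the round dark-wood stand of the check weight, 54 mm across, 20 mm high, fixed
- weight_c (a point): check weight, upright black cylinder 38 mm across and 45 mm high, 0.4 kg, with a steel knob 20 mm across on top up to 58 mm; this point is at the middle of the black cylinder, 22.5 mm above its underside; z is its upright axis
- jar: bystander: small amber glass jar, 52 mm across, 70 mm high; origin under its centre; leave alone
- vice: bystander: heavy round engraver's ball vice, 100 mm across, 84 mm high; origin under its centre; leave alone
- cup: bystander: blue mug, 72 mm across, 80 mm high; origin under its centre; leave alone
- copper_c (a point): reddish copper bar, 60 mm long (its x axis) and 24 x 24 mm square, 0.24 to 0.42 kg, with four like sides: any of them may be down; this point is its centre. The bars start in a row on the open bench between the rail and the robot, about 0.44 m ahead of the robot base (y from -0.29 to 0.03 m), where a bar can also be laid down in between; a bar fallen close beside the rail can be gripped end to end. Absent in some runs
- brass_c (a point): yellow brass bar, 60 mm long (its x axis) and 24 x 24 mm square, 0.24 to 0.42 kg, with four like sides: any of them may be down; this point is its centre. The bars start in a row on the open bench between the rail and the robot, about 0.44 m ahead of the robot base (y from -0.29 to 0.03 m), where a bar can also be laid down in between; a bar fallen close beside the rail can be gripped end to end. Absent in some runs
- silver_c (a point): silver-grey metal bar, 60 mm long (its x axis) and 24 x 24 mm square, 0.24 to 0.42 kg, with four like sides: any of them may be down; this point is its centre. The bars start in a row on the open bench between the rail and the robot, about 0.44 m ahead of the robot base (y from -0.29 to 0.03 m), where a bar can also be laid down in between; a bar fallen close beside the rail can be gripped end to end. Absent in some runs
Things that resemble listed ones, but are neither listed nor needed, are in the scene too. What is shaped like the part that bears copper_c but green is not meant. What is shaped like the part that bears brass_c but pink is not meant.

How it is judged (in metres and radians):
On the way, in this order (a step that is already met when the one before it is completed fails the run):
1. the check weight stands alone, centred and let go on the pan, settled (horizontal distance between weight_c and pan_top below 0.012 m and z of weight_c in the frame of pan_top between 0.018 and 0.027 m and contact force between weight and pan above 1 N and linear speed of weight below 0.01 m/s and contact force between weight and the fingers below 0.05 N and horizontal distance between weight_c and copper_c above 0.06 m and horizontal distance between weight_c and brass_c above 0.06 m and horizontal distance between weight_c and silver_c above 0.06 m and angle between weight_c's own z axis and vertical below 0.15 rad), for 0.5 s.
2. the check weight stands let go on its stand (horizontal distance between weight_c and stand_top below 0.014 m and z of weight_c in the frame of stand_top between 0.018 and 0.027 m and angle between weight_c's own z axis and vertical below 0.15 rad and linear speed of weight below 0.02 m/s and contact force between weight and the fingers below 0.05 N), for 0.3 s.
3. the copper bar lies alone, centred and let go on the pan, settled (horizontal distance between copper_c and pan_top below 0.012 m and z of copper_c in the frame of pan_top between 0.008 and 0.016 m and contact force between copper and pan above 1 N and linear speed of copper below 0.01 m/s and contact force between copper and the fingers below 0.05 N and horizontal distance between copper_c and brass_c above 0.06 m and horizontal distance between copper_c and silver_c above 0.06 m and horizontal distance between copper_c and weight_c above 0.06 m), for 0.5 s.
4. the brass bar lies alone, centred and let go on the pan, settled (horizontal distance between brass_c and pan_top below 0.012 m and z of brass_c in the frame of pan_top between 0.008 and 0.016 m and contact force between brass and pan above 1 N and linear speed of brass below 0.01 m/s and contact force between brass and the fingers below 0.05 N and horizontal distance between brass_c and copper_c above 0.06 m and horizontal distance between brass_c and silver_c above 0.06 m and horizontal distance between brass_c and weight_c above 0.06 m), for 0.5 s.
5. the silver-grey bar lies alone, centred and let go on the pan, settled (horizontal distance between silver_c and pan_top below 0.012 m and z of silver_c in the frame of pan_top between 0.008 and 0.016 m and contact force between silver and pan above 1 N and linear speed of silver below 0.01 m/s and contact force between silver and the fingers below 0.05 N and horizontal distance between silver_c and copper_c above 0.06 m and horizontal distance between silver_c and brass_c above 0.06 m and horizontal distance between silver_c and weight_c above 0.06 m), for 0.5 s.
At the end, for the whole second after the job is handed in: every bar present lies at rest and let go across the rail (its middle within 12 mm of the rail's centre line, within 0.4 rad of square to it), the check weight stands upright within 14 mm of the middle of its stand, the pan is empty (all of step 2 and x of copper_c in the frame of rail_top between -0.012 and 0.012 m and y of copper_c in the frame of rail_top between -0.13 and 0.13 m and z of copper_c in the frame of rail_top between 0.008 and 0.016 m and angle between the x axis of each of copper_c, brass_c, silver_c and the x axis of rail_top, either way round below 0.4 rad and linear speed of each of copper, brass, silver below 0.02 m/s and contact force between each of copper, brass, silver and the fingers below 0.05 N and x of brass_c in the frame of rail_top between -0.012 and 0.012 m and y of brass_c in the frame of rail_top between -0.13 and 0.13 m and z of brass_c in the frame of rail_top between 0.008 and 0.016 m and x of silver_c in the frame of rail_top between -0.012 and 0.012 m and y of silver_c in the frame of rail_top between -0.13 and 0.13 m and z of silver_c in the frame of rail_top between 0.008 and 0.016 m and value of joint pan below 0.0015 m); the robot touches nothing.
It fails at once if the pan is slammed or pressed down to its stop (beyond 15 mm) (value of joint pan above 0.015 m).
It fails at once if the jar, ball vice or mug is shoved more than 40 mm or knocked over (distance of any of jar, vice, cup from where it was at the start of the episode above 0.04 m or angle between any of jar, vice, cup's own z axis and vertical above 0.5 rad).
Of copper, brass, silver only 2 to 3 are there at a start; the rules pass over those that are not, and their reading is None.
At some moment in a run one of copper, brass, silver may be knocked a few centimetres aside while the robot is not near it.
It also fails if it takes over 210 s, if anything falls off the work surface, if the arm or the gripper's body presses on something with over 40 N, if the wrist force passes 120 N, or if a joint passes its speed limit or range.

## Working session

There is one attempt and no reset: what is moved stays moved. The work goes in short steps, Python scripts to look and compute and a shell command to move; the robot and the scene stay as the last step left them, time stands still between calls to the robot, and variables do not carry over. Pictures are saved under pics/ and viewed, at most 14 in all, crops included, and the job is handed in when it is done.

```bash
mkdir -p pics; cat > h.py <<'E'
import numpy as np, cv2
from plant import manip, camera, models
def ray(p,uv,z):
    n=cv2.undistortPoints(np.array([[uv]],float),p["mtx"] if isinstance(p["mtx"],np.ndarray) else np.array(p["mtx"]),np.array(p["dist"]))[0,0]
    R=np.array(p["R"]);t=np.array(p["t"]);C=-R.T@t;d=R.T@np.array([n[0],n[1],1]);return C+d*(z-C[2])/d[2]
def proj(p,X):
    return cv2.projectPoints(np.array([X],float),cv2.Rodrigues(np.array(p["R"]))[0],np.array(p["t"],float),np.array(p["mtx"]),np.array(p["dist"]))[0][0,0]
def save(p,n): cv2.imwrite("pics/"+n+".png",cv2.cvtColor(p["img"],cv2.COLOR_RGB2BGR))
E
python3 - <<'E'
from h import *
s=manip.state();print(manip.pinch_z,s["tool_pos"],s["tcp_rot"],s["opening"])
for c in("top","side"):
    p=camera(c);save(p,c+"0");print(c,-np.array(p["R"]).T@np.array(p["t"]))
    for n in["pan_top","rail_top","stand_top","weight_c","copper_c","brass_c","silver_c","jar","vice","cup"]:
        print(n,[(np.round(r["position"],3).tolist(),round(r["confidence"],2),np.round(proj(p,r["position"])).tolist()) for r in models.landmark_of(p,n)[:3]])
E
```

```text
0.0187 [ 0.2378374  -0.60448004  0.23067408] [[ 9.30582745e-01  3.66081402e-01 -4.01916659e-04]
 [ 3.66081621e-01 -9.30582074e-01  1.11776083e-03]
 [ 3.51750120e-05 -1.18730324e-03 -9.99999295e-01]] 0.08521793144035776
top [0.49648327 0.01016934 1.32648716]
pan_top []
rail_top [([0.602, -0.223, 0.046], 0.89, [323.0, 185.0])]
stand_top []
weight_c [([0.56, 0.051, 0.022], 0.42, [233.0, 197.0]), ([0.784, 0.04, 0.003], 0.16, [239.0, 127.0])]
copper_c [([0.438, -0.278, 0.012], 0.67, [338.0, 239.0]), ([0.361, -0.346, 0.011], 0.64, [360.0, 265.0])]
brass_c [([0.429, -0.001, 0.01], 0.73, [249.0, 239.0]), ([0.45, 0.09, 0.01], 0.49, [220.0, 232.0])]
silver_c [([0.432, -0.004, 0.012], 0.71, [250.0, 238.0])]
jar [([0.785, 0.038, 0.004], 0.51, [239.0, 126.0])]
vice [([0.516, -0.465, -0.003], 0.56, [397.0, 216.0])]
cup [([0.5, 0.494, -0.006], 0.78, [92.0, 212.0]), ([0.603, -0.223, 0.045], 0.41, [323.0, 185.0])]
side [0.29213178 0.9657635  0.617705  ]
pan_top [([0.574, 0.268, 0.073], 0.58, [224.0, 248.0])]
rail_top [([0.603, -0.224, 0.046], 0.88, [266.0, 171.0]), ([0.427, -0.008, 0.009], 0.41, [305.0, 220.0])]
stand_top [([0.652, 0.068, 0.02], 0.74, [223.0, 219.0]), ([0.556, 0.055, 0.018], 0.28, [256.0, 222.0])]
weight_c [([0.56, 0.053, 0.022], 0.65, [255.0, 220.0])]
copper_c [([0.44, -0.279, 0.014], 0.69, [315.0, 178.0]), ([0.652, 0.066, 0.021], 0.54, [223.0, 218.0]), ([0.357, -0.348, 0.014], 0.5, [341.0, 173.0])]
brass_c [([0.455, 0.084, 0.01], 0.83, [289.0, 235.0]), ([0.426, -0.009, 0.012], 0.64, [306.0, 219.0])]
silver_c []
jar [([0.785, 0.035, -0.001], 0.71, [186.0, 213.0])]
vice [([0.515, -0.464, 0.001], 0.96, [303.0, 159.0])]
cup [([0.501, 0.49, 0.0], 0.7, [221.0, 353.0])]
```

```bash
python3 - <<'E'
import cv2
i=cv2.imread("pics/top0.png")[90:300,60:440];cv2.imwrite("pics/top0c.png",cv2.resize(i,None,fx=2.1,fy=2.1,interpolation=cv2.INTER_CUBIC))
i=cv2.imread("pics/side0.png")[140:380,150:400];cv2.imwrite("pics/side0c.png",cv2.resize(i,None,fx=2.4,fy=2.4,interpolation=cv2.INTER_CUBIC))
E
```

```text
(no output)
```

View pics/top0c.png

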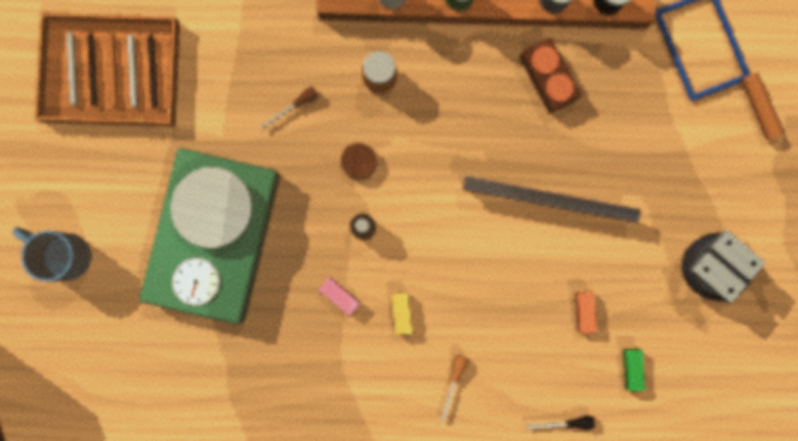

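View pics/side0c.png

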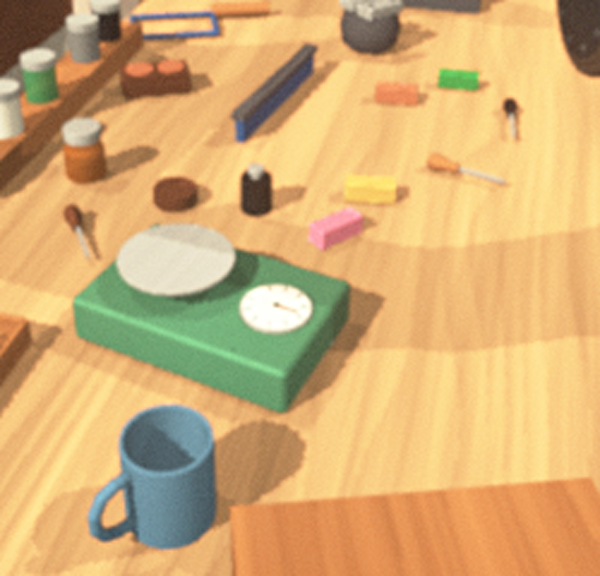

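Top view: the weight is at (232,197), the stand at (231,166), the pan at (160,189) and the rail around (323,185). There are two red/yellow candidates. Copper is the reddish bar at (339,239), and the green bar at (362,266) is a look-alike. Brass is the yellow bar at (251,239), and the pink bar at (221,231) is a look-alike. No silver bar shows, so it is absent. The crop confirms these choices. Next I fit the shapes for accurate poses.

```bash
cat >> h.py <<'E'
from scipy.optimize import minimize
def box(l,w,z0,z1):
    return np.array([[a*l/2,b*w/2,z] for a in(-1,1) for b in(-1,1) for z in(z0,z1)])
def cyl(d,z0,z1):
    a=np.arange(0,2*np.pi,.2);return np.array([[d/2*np.cos(t),d/2*np.sin(t),z] for t in a for z in(z0,z1)])
def fit(p,mask,pts,x0,S=8):
    v,u=np.nonzero(mask);a,b=max(u.min()-12,0),max(v.min()-12,0)
    m=mask[b:v.max()+12,a:u.max()+12].astype(np.uint8)
    M=cv2.resize(m*255,None,fx=S,fy=S,interpolation=cv2.INTER_LINEAR)>127
    def cost(q):
        c,s=np.cos(q[2]),np.sin(q[2]);X=pts@np.array([[c,s,0],[-s,c,0],[0,0,1]])+[q[0],q[1],0]
        P=cv2.projectPoints(X,cv2.Rodrigues(np.array(p["R"]))[0],np.array(p["t"],float),np.array(p["mtx"]),np.array(p["dist"]))[0][:,0]
        H=cv2.convexHull(((P-[a,b]+.5)*S).astype(np.float32).round().astype(np.int32))
        I=np.zeros(M.shape,np.uint8);cv2.fillConvexPoly(I,H,1);I=I>0
        return 1-(I&M).sum()/(I|M).sum()
    x0=np.array(x0,float);sim=np.vstack([x0,x0+[.008,0,0],x0+[0,.008,0],x0+[0,0,.2]])
    r=minimize(cost,x0,method="Nelder-Mead",options=dict(initial_simplex=sim,xatol=1e-4,fatol=1e-4));return np.round(r.x,4),round(1-r.fun,3)
def comp(mask,uv):
    n,L=cv2.connectedComponents(mask.astype(np.uint8));u,v=map(int,uv)
    w=L[v-4:v+5,u-4:u+5];w=w[w>0];return L==np.bincount(w).argmax()
def hsv(p): return cv2.cvtColor(p["img"],cv2.COLOR_RGB2HSV).astype(int).transpose(2,0,1)
E
python3 - <<'E'
from h import *
for c in("top","side"):
    p=camera(c);h,s,v=hsv(p)
    def tr(n,uv,pts,x0):
        rs=[r for r in models.trace(p,n) if r["pixels"][int(uv[1])-3:int(uv[1])+4,int(uv[0])-3:int(uv[0])+4].any()]
        print(c,n,fit(p,rs[0]["pixels"],pts,x0) if rs else None)
    pr=lambda *X:proj(p,X)
    tr("copper_c",pr(.439,-.279,.012),box(.06,.024,0,.024),(.439,-.279,0))
    tr("brass_c",pr(.429,-.006,.012),box(.06,.024,0,.024),(.429,-.006,0))
    tr("weight_c",pr(.56,.052,.02),np.vstack([cyl(.038,0,.045),cyl(.02,.058,.058)]),(.56,.052,0))
    tr("pan",pr(.574,.268,.076),cyl(.114,.072,.076),(.574,.268,0))
    tr("rail_top",pr(.602,-.223,.045),box(.02,.26,0.039,.045),(.602,-.223,-.2))
    for n,m,uv,pts,x0 in[("copper",(h<13)&(s>145),pr(.439,-.279,.012),box(.06,.024,0,.024),(.439,-.279,0)),
      ("brass",(h>=22)&(h<35)&(s>130),pr(.429,-.006,.012),box(.06,.024,0,.024),(.429,-.006,0)),
      ("stand",v<115,pr(.653,.067,.018),cyl(.054,0,.02),(.652,.068,0)),
      ("pan",(s<60)&(v>110),pr(.574,.268,.076),cyl(.114,.072,.076),(.574,.268,0)),
      ("rail",(v<110)&(s<110),pr(.602,-.223,.045),box(.02,.26,0.039,.045),(.602,-.223,-.2))]:
        try: print(c,n,fit(p,comp(m,uv),pts,x0))
        except Exception as e: print(c,n,"ERR",e)
E
```

```text
top copper_c (array([ 0.4402, -0.2785,  0.0659]), np.float64(0.927))
top brass_c (array([ 0.4331, -0.0065,  0.1587]), np.float64(0.754))
top weight_c None
top pan (array([0.5762, 0.2676, 0.0918]), np.float64(0.973))
top rail_top (array([ 0.6032, -0.2219, -0.1486]), np.float64(0.846))
top copper (array([ 0.4405, -0.2796,  0.0979]), np.float64(0.906))
top brass (array([ 0.4309, -0.0067,  0.1566]), np.float64(0.857))
top stand (array([0.6546, 0.062 , 0.1178]), np.float64(0.73))
top pan (array([0.5767, 0.2669, 0.0382]), np.float64(0.977))
top rail (array([ 0.603 , -0.2228, -0.1569]), np.float64(0.79))
side copper_c (array([ 0.4392, -0.2777,  0.1182]), np.float64(0.813))
side brass_c (array([ 0.4314, -0.008 ,  0.1817]), np.float64(0.921))
side weight_c (array([0.5564, 0.052 , 0.1647]), np.float64(0.956))
side pan (array([0.5764, 0.267 , 0.0683]), np.float64(0.969))
side rail_top (array([ 0.5916, -0.1706, -0.1018]), np.float64(0.514))
side copper (array([ 0.4409, -0.2812,  0.1189]), np.float64(0.781))
side brass (array([ 0.4334, -0.0195,  0.1391]), np.float64(0.483))
side stand (array([0.6487, 0.049 , 0.3306]), np.float64(0.129))
side pan (array([0.5766, 0.267 , 0.1403]), np.float64(0.967))
side rail (array([ 0.5871, -0.2033, -0.1248]), np.float64(0.739))
```

Poses: pan (0.5765, 0.267), rail (0.603, -0.222, yaw about -0.16), weight (0.558, 0.052). All of these agree with the stated sizes and with reach. I'll move towards the weight and turn the tool to line up with the world axes.

```bash
python3 - <<'E'
from h import *
p=camera("top")
f=lambda u,v,z:np.round(ray(p,(60+(u-.5)/2.1-.0,90+(v-.5)/2.1),z),4)
print("stand",f(359,161,.02),"knob",f(363,226,.058),"rail ends",f(466,184,.045),f(637,215,.045),"pan",f(211,207,.076))
print(proj(p,(.55,.05,.058)))
E
python3 -m pendant '[{"hand":1,"dx":0.27,"dy":-0.25,"dz":0,"az":0.375},{"hand":1,"dx":0.27,"dy":-0.25,"dz":0,"az":0.375},{"hand":1,"dx":0.27,"dy":-0.25,"dz":0,"az":0.375},{"hand":1,"dx":0.27,"dy":-0.25,"dz":0,"az":0.375},{"hand":1,"dx":0.27,"dy":-0.25,"dz":0,"az":0.375},{"hand":1,"dx":0.27,"dy":-0.25,"dz":0,"az":0.375},{"hand":1,"dx":0.27,"dy":-0.25,"dz":0,"az":0.375},{"hand":1,"dx":0.27,"dy":-0.25,"dz":0,"az":0.375},{"hand":1,"dx":0.27,"dy":-0.25,"dz":0,"az":0.375},{"hand":1,"dx":0.27,"dy":-0.25,"dz":0,"az":0.375}]' 40; python3 -c "
from plant import manip
print(manip.state()['tcp_rot'])"
```

```text
stand [0.6542 0.0614 0.02  ] knob [0.556  0.0513 0.058 ] rail ends [ 0.622  -0.0961  0.045 ] [ 0.5837 -0.3455  0.045 ] pan [0.5761 0.2661 0.076 ]
[233.00658738 199.39798981]
[[ 9.30567142e-01  3.66121283e-01 -1.49210086e-05]
 [ 3.66121283e-01 -9.30567142e-01 -2.12229921e-05]
 [-2.16551894e-05  1.42865203e-05 -1.00000000e+00]]$[0]: bad value
```

```bash
python3 -m pendant '[{"hand":1,"dx":0.27,"dy":-0.25,"dz":0,"ax":0,"ay":0,"az":0.375},{"hand":1,"dx":0.27,"dy":-0.25,"dz":0,"ax":0,"ay":0,"az":0.375},{"hand":1,"dx":0.27,"dy":-0.25,"dz":0,"ax":0,"ay":0,"az":0.375},{"hand":1,"dx":0.27,"dy":-0.25,"dz":0,"ax":0,"ay":0,"az":0.375},{"hand":1,"dx":0.27,"dy":-0.25,"dz":0,"ax":0,"ay":0,"az":0.375},{"hand":1,"dx":0.27,"dy":-0.25,"dz":0,"ax":0,"ay":0,"az":0.375},{"hand":1,"dx":0.27,"dy":-0.25,"dz":0,"ax":0,"ay":0,"az":0.375},{"hand":1,"dx":0.27,"dy":-0.25,"dz":0,"ax":0,"ay":0,"az":0.375},{"hand":1,"dx":0.27,"dy":-0.25,"dz":0,"ax":0,"ay":0,"az":0.375},{"hand":1,"dx":0.27,"dy":-0.25,"dz":0,"ax":0,"ay":0,"az":0.375}]' 40; python3 -c "
from plant import manip
print(manip.state()['tcp_rot'])"
```

```text
time: 2.75
tool_pos: [0.398, -0.2733, 0.2315]
tcp_rot: [[1.0, 0.001, 0.0], [0.001, -1.0, -0.0], [0.0, 0.0, -1.0]]
contact_force: [-0.5, -0.9, 0.2]
opening: 0.0852
grasp_force: 0.0
[[ 9.99999159e-01  1.26068462e-03  3.06042281e-04]
 [ 1.26083318e-03 -9.99999087e-01 -4.85708993e-04]
 [ 3.05429675e-04  4.86094452e-04 -9.99999835e-01]]
```

```bash
python3 -m pendant '[{"hand":1,"dx":0.159,"dy":-0.325,"dz":0,"ax":0,"ay":0,"az":0},{"hand":1,"dx":0.159,"dy":-0.325,"dz":0,"ax":0,"ay":0,"az":0},{"hand":1,"dx":0.159,"dy":-0.325,"dz":0,"ax":0,"ay":0,"az":0},{"hand":1,"dx":0.159,"dy":-0.325,"dz":0,"ax":0,"ay":0,"az":0},{"hand":1,"dx":0.159,"dy":-0.325,"dz":0,"ax":0,"ay":0,"az":0},{"hand":1,"dx":0.159,"dy":-0.325,"dz":0,"ax":0,"ay":0,"az":0},{"hand":1,"dx":0.159,"dy":-0.325,"dz":0,"ax":0,"ay":0,"az":0},{"hand":1,"dx":0.159,"dy":-0.325,"dz":0,"ax":0,"ay":0,"az":0},{"hand":1,"dx":0.159,"dy":-0.325,"dz":0.05,"ax":0,"ay":0,"az":0},{"hand":1,"dx":0.159,"dy":-0.325,"dz":0.1,"ax":0,"ay":0,"az":0},{"hand":1,"dx":0.159,"dy":-0.325,"dz":0.13,"ax":0,"ay":0,"az":0},{"hand":1,"dx":0.159,"dy":-0.325,"dz":0.13,"ax":0,"ay":0,"az":0}]'
python3 - <<'E'
from h import *
p=camera("side");print([(np.round(r["position"],4),r["confidence"]) for r in models.landmark_of(p,"stand_top")[:2]])
save(p,"s1");i=cv2.imread("pics/s1.png")[110:270,170:330];cv2.imwrite("pics/s1c.png",cv2.resize(i,None,fx=3.5,fy=3.5))
E
```

```text
time: 3.95
tool_pos: [0.5542, 0.0501, 0.0976]
tcp_rot: [[1.0, -0.002, -0.007], [-0.002, -1.0, -0.0], [-0.007, 0.0, -1.0]]
contact_force: [-0.2, -0.1, 0.8]
opening: 0.0856
grasp_force: 0.0
[(array([0.6539, 0.0639, 0.0188]), 0.62), (array([0.5011, 0.4887, 0.0011]), 0.59)]
```

View pics/s1c.png

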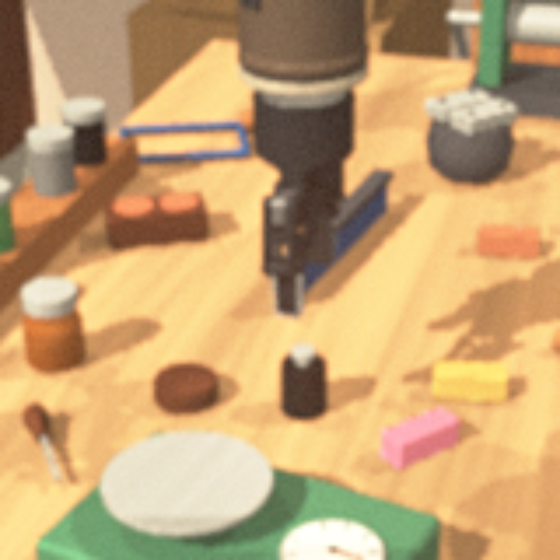

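The side view shows the gripper right above the weight (crop 303,380), with the stand at (187,385) to its left. Next I descend, grip and lift.

```bash
python3 -m pendant '[{"hand":1,"dx":0,"dy":0,"dz":0.04,"ax":0,"ay":0,"az":0},{"hand":1,"dx":0,"dy":0,"dz":0.07,"ax":0,"ay":0,"az":0},{"hand":1,"dx":0,"dy":0,"dz":0.092,"ax":0,"ay":0,"az":0},{"hand":1,"dx":0,"dy":0,"dz":0.092,"ax":0,"ay":0,"az":0},{"hand":0,"dx":0,"dy":0,"dz":0.092,"ax":0,"ay":0,"az":0},{"hand":-1,"dx":0,"dy":0,"dz":0.092,"ax":0,"ay":0,"az":0},{"hand":-1,"dx":0,"dy":0,"dz":0.092,"ax":0,"ay":0,"az":0},{"hand":-1,"dx":0,"dy":0,"dz":0.092,"ax":0,"ay":0,"az":0},{"hand":-1,"dx":0,"dy":0,"dz":0.092,"ax":0,"ay":0,"az":0},{"hand":-1,"dx":0,"dy":0,"dz":0.092,"ax":0,"ay":0,"az":0},{"hand":-1,"dx":0,"dy":0,"dz":0.092,"ax":0,"ay":0,"az":0}]' 40
python3 -m pendant '[{"hand":-1,"dx":0,"dy":0,"dz":-0.03,"ax":0,"ay":0,"az":0},{"hand":-1,"dx":0,"dy":0,"dz":-0.07,"ax":0,"ay":0,"az":0},{"hand":-1,"dx":0,"dy":0,"dz":-0.11,"ax":0,"ay":0,"az":0},{"hand":-1,"dx":0,"dy":0,"dz":-0.14,"ax":0,"ay":0,"az":0},{"hand":-1,"dx":0,"dy":0,"dz":-0.14,"ax":0,"ay":0,"az":0},{"hand":-1,"dx":0,"dy":0,"dz":-0.14,"ax":0,"ay":0,"az":0}]'
python3 - <<'E'
from h import *
p=camera("side")
rs=models.trace(p,"weight_c");s=manip.state();print(s["tool_pos"],s["opening"],s["grasp_force"])
print([(np.round(r["position"],4),r["confidence"]) for r in models.landmark_of(p,"weight_c")[:2]])
save(p,"s2")
E
```

```text
time: 5.15
tool_pos: [0.5578, 0.0516, 0.0109]
tcp_rot: [[1.0, -0.0, 0.002], [-0.0, -1.0, 0.0], [0.002, -0.0, -1.0]]
contact_force: [-1.5, -0.7, 17.1]
opening: 0.0371
grasp_force: 38.2
time: 5.75
tool_pos: [0.5569, 0.0516, 0.15]
tcp_rot: [[1.0, -0.0, 0.001], [-0.0, -1.0, 0.0], [0.001, -0.0, -1.0]]
contact_force: [-0.2, -0.5, -3.6]
opening: 0.0371
grasp_force: 42.5
[0.55588123 0.05158223 0.14831591] 0.03683331139242611 42.539037466049194
[(array([0.5584, 0.0535, 0.1591]), 0.64), (array([0.5002, 0.488 , 0.0008]), 0.63)]
```

```bash
python3 -m pendant '[{"hand":-1,"dx":0.005,"dy":-0.03,"dz":0,"ax":0,"ay":0,"az":0},{"hand":-1,"dx":0.01,"dy":-0.07,"dz":0,"ax":0,"ay":0,"az":0},{"hand":-1,"dx":0.015,"dy":-0.11,"dz":0,"ax":0,"ay":0,"az":0},{"hand":-1,"dx":0.0195,"dy":-0.15,"dz":0,"ax":0,"ay":0,"az":0},{"hand":-1,"dx":0.0195,"dy":-0.19,"dz":0,"ax":0,"ay":0,"az":0},{"hand":-1,"dx":0.0195,"dy":-0.2155,"dz":0,"ax":0,"ay":0,"az":0},{"hand":-1,"dx":0.0195,"dy":-0.2155,"dz":0.02,"ax":0,"ay":0,"az":0},{"hand":-1,"dx":0.0195,"dy":-0.2155,"dz":0.04,"ax":0,"ay":0,"az":0},{"hand":-1,"dx":0.0195,"dy":-0.2155,"dz":0.05,"ax":0,"ay":0,"az":0},{"hand":-1,"dx":0.0195,"dy":-0.2155,"dz":0.05,"ax":0,"ay":0,"az":0},{"hand":-1,"dx":0.0195,"dy":-0.2155,"dz":0.05,"ax":0,"ay":0,"az":0}]'
python3 - <<'E'
from h import *
s=manip.state();print(s["tool_pos"])
p=camera("side");save(p,"s3")
print([(np.round(r["position"],4),r["confidence"]) for r in models.landmark_of(p,"weight_c")[:1]])
print([(np.round(r["position"],4),r["confidence"]) for r in models.landmark_of(p,"pan_top")[:1]])
i=cv2.imread("pics/s3.png")[150:300,150:310];cv2.imwrite("pics/s3c.png",cv2.resize(i,None,fx=3.5,fy=3.5))
E
```

```text
time: 7.0
tool_pos: [0.5763, 0.2668, 0.0992]
tcp_rot: [[1.0, -0.001, -0.001], [-0.001, -1.0, -0.0], [-0.001, 0.0, -1.0]]
contact_force: [0.1, 0.4, -4.1]
opening: 0.0367
grasp_force: 42.4
[0.57633964 0.26684417 0.09915745]
[(array([0.5772, 0.2671, 0.1098]), 0.58)]
[(array([0.5743, 0.2695, 0.1083]), 0.67)]
```

View pics/s3c.png

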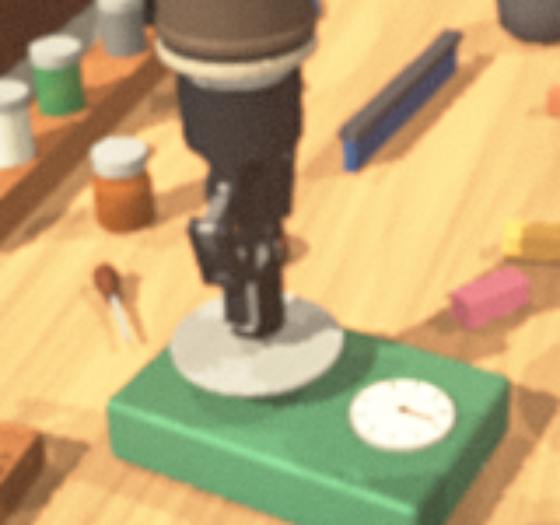

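The weight hangs over the pan middle (crop 257,345). Next I lower it in small steps.

```bash
python3 -m pendant '[{"hand":-1,"dx":0,"dy":0,"dz":0.004,"ax":0,"ay":0,"az":0},{"hand":-1,"dx":0,"dy":0,"dz":0.007,"ax":0,"ay":0,"az":0},{"hand":-1,"dx":0,"dy":0,"dz":0.009,"ax":0,"ay":0,"az":0},{"hand":-1,"dx":0,"dy":0,"dz":0.011,"ax":0,"ay":0,"az":0},{"hand":-1,"dx":0,"dy":0,"dz":0.013,"ax":0,"ay":0,"az":0},{"hand":-1,"dx":0,"dy":0,"dz":0.015,"ax":0,"ay":0,"az":0},{"hand":-1,"dx":0,"dy":0,"dz":0.016,"ax":0,"ay":0,"az":0},{"hand":-1,"dx":0,"dy":0,"dz":0.016,"ax":0,"ay":0,"az":0},{"hand":-1,"dx":0,"dy":0,"dz":0.016,"ax":0,"ay":0,"az":0},{"hand":-1,"dx":0,"dy":0,"dz":0.016,"ax":0,"ay":0,"az":0}]'
```

```text
time: 8.15
tool_pos: [0.5763, 0.2671, 0.0834]
tcp_rot: [[1.0, -0.0, -0.0], [-0.0, -1.0, 0.0], [-0.0, -0.0, -1.0]]
contact_force: [-2.2, -1.0, -1.1]
opening: 0.0374
grasp_force: 42.4
```

```bash
python3 -m pendant '[{"hand":0.0,"dx":0,"dy":0,"dz":0.001,"ax":0,"ay":0,"az":0},{"hand":0.2,"dx":0,"dy":0,"dz":0.001,"ax":0,"ay":0,"az":0},{"hand":0.5,"dx":0,"dy":0,"dz":0.001,"ax":0,"ay":0,"az":0},{"hand":0.5,"dx":0,"dy":0,"dz":0,"ax":0,"ay":0,"az":0},{"hand":0.5,"dx":0,"dy":0,"dz":0,"ax":0,"ay":0,"az":0},{"hand":0.5,"dx":0,"dy":0,"dz":0,"ax":0,"ay":0,"az":0},{"hand":0.5,"dx":0,"dy":0,"dz":0,"ax":0,"ay":0,"az":0},{"hand":0.5,"dx":0,"dy":0,"dz":0,"ax":0,"ay":0,"az":0},{"hand":0.5,"dx":0,"dy":0,"dz":0,"ax":0,"ay":0,"az":0},{"hand":0.5,"dx":0,"dy":0,"dz":0,"ax":0,"ay":0,"az":0},{"hand":0.5,"dx":0,"dy":0,"dz":0,"ax":0,"ay":0,"az":0},{"hand":0.5,"dx":0,"dy":0,"dz":0,"ax":0,"ay":0,"az":0}]'
python3 -m pendant '[{"hand":0.5,"dx":0,"dy":0,"dz":0,"ax":0,"ay":0,"az":0},{"hand":0.5,"dx":0,"dy":0,"dz":0,"ax":0,"ay":0,"az":0},{"hand":0.5,"dx":0,"dy":0,"dz":0,"ax":0,"ay":0,"az":0},{"hand":0.5,"dx":0,"dy":0,"dz":0,"ax":0,"ay":0,"az":0}]'
python3 - <<'E'
from h import *
p=camera("side");save(p,"s4")
print([(np.round(r["position"],4),r["confidence"]) for r in models.landmark_of(p,"weight_c")[:1]])
i=cv2.imread("pics/s4.png")[180:300,170:300];cv2.imwrite("pics/s4c.png",cv2.resize(i,None,fx=4,fy=4))
E
```

```text
time: 9.35
tool_pos: [0.5763, 0.2671, 0.0833]
tcp_rot: [[1.0, -0.0, -0.0], [-0.0, -1.0, 0.0], [-0.0, -0.0, -1.0]]
contact_force: [-0.6, 0.3, -0.3]
opening: 0.064
grasp_force: 0.0
time: 9.75
tool_pos: [0.5763, 0.2671, 0.0833]
tcp_rot: [[1.0, -0.0, -0.0], [-0.0, -1.0, -0.0], [-0.0, 0.0, -1.0]]
contact_force: [0.1, -0.2, 0.5]
opening: 0.0642
grasp_force: 0.0
[(array([0.5783, 0.2683, 0.0899]), 0.63)]
```

View pics/s4c.png

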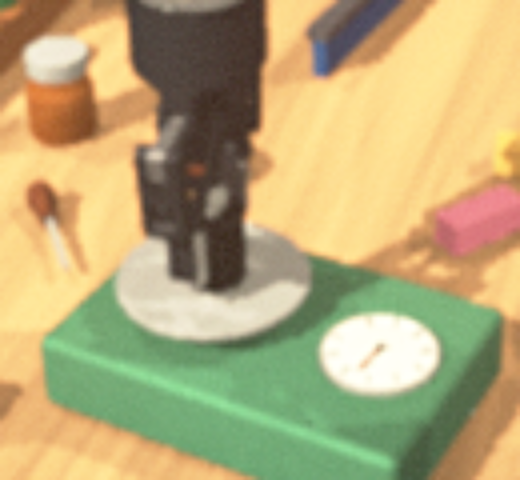

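The weight stands alone on the pan, settled, and the dial needle has turned. I regrip and lift it clear.

```bash
python3 -m pendant '[{"hand":0.2,"dx":0,"dy":0,"dz":0,"ax":0,"ay":0,"az":0},{"hand":0,"dx":0,"dy":0,"dz":0,"ax":0,"ay":0,"az":0},{"hand":-0.1,"dx":0,"dy":0,"dz":-0.001,"ax":0,"ay":0,"az":0},{"hand":-0.2,"dx":0,"dy":0,"dz":-0.001,"ax":0,"ay":0,"az":0},{"hand":-1,"dx":0,"dy":0,"dz":-0.001,"ax":0,"ay":0,"az":0},{"hand":-1,"dx":0,"dy":0,"dz":-0.001,"ax":0,"ay":0,"az":0},{"hand":-1,"dx":0,"dy":0,"dz":-0.001,"ax":0,"ay":0,"az":0},{"hand":-1,"dx":0,"dy":0,"dz":-0.001,"ax":0,"ay":0,"az":0}]' 30
python3 -m pendant '[{"hand":-1,"dx":0,"dy":0,"dz":-0.005,"ax":0,"ay":0,"az":0},{"hand":-1,"dx":0,"dy":0,"dz":-0.02,"ax":0,"ay":0,"az":0},{"hand":-1,"dx":0,"dy":0,"dz":-0.05,"ax":0,"ay":0,"az":0},{"hand":-1,"dx":0.01,"dy":0.03,"dz":-0.05,"ax":0,"ay":0,"az":0},{"hand":-1,"dx":0.03,"dy":0.07,"dz":-0.05,"ax":0,"ay":0,"az":0},{"hand":-1,"dx":0.05,"dy":0.11,"dz":-0.05,"ax":0,"ay":0,"az":0},{"hand":-1,"dx":0.07,"dy":0.15,"dz":-0.05,"ax":0,"ay":0,"az":0},{"hand":-1,"dx":0.078,"dy":0.19,"dz":-0.05,"ax":0,"ay":0,"az":0},{"hand":-1,"dx":0.078,"dy":0.204,"dz":-0.05,"ax":0,"ay":0,"az":0},{"hand":-1,"dx":0.078,"dy":0.204,"dz":-0.02,"ax":0,"ay":0,"az":0},{"hand":-1,"dx":0.078,"dy":0.204,"dz":0.01,"ax":0,"ay":0,"az":0},{"hand":-1,"dx":0.078,"dy":0.204,"dz":0.02,"ax":0,"ay":0,"az":0}]'
python3 -m pendant '[{"hand":-1,"dx":0,"dy":0,"dz":0,"ax":0,"ay":0,"az":0},{"hand":-1,"dx":0,"dy":0,"dz":0,"ax":0,"ay":0,"az":0},{"hand":-1,"dx":0,"dy":0,"dz":0,"ax":0,"ay":0,"az":0}]'
python3 - <<'E'
from h import *
p=camera("side");save(p,"s5")
for n in("weight_c","stand_top"):print([(np.round(r["position"],4),r["confidence"]) for r in models.landmark_of(p,n)[:2]])
i=cv2.imread("pics/s5.png")[150:270,160:300];cv2.imwrite("pics/s5c.png",cv2.resize(i,None,fx=4,fy=4))
E
```

```text
time: 10.65
tool_pos: [0.5762, 0.2671, 0.0843]
tcp_rot: [[1.0, -0.0, -0.0], [-0.0, -1.0, 0.0], [-0.0, -0.0, -1.0]]
contact_force: [-0.5, 1.1, -0.8]
opening: 0.0369
grasp_force: 30.1
time: 11.85
tool_pos: [0.6526, 0.063, 0.0625]
tcp_rot: [[1.0, -0.0, -0.003], [-0.0, -1.0, -0.0], [-0.003, 0.0, -1.0]]
contact_force: [0.1, -0.4, -4.2]
opening: 0.0369
grasp_force: 31.0
time: 12.15
tool_pos: [0.6553, 0.0634, 0.066]
tcp_rot: [[1.0, 0.0, 0.002], [0.0, -1.0, 0.0], [0.002, -0.0, -1.0]]
contact_force: [-0.9, 0.3, -3.0]
opening: 0.0373
grasp_force: 31.0
[(array([0.6524, 0.0655, 0.0729]), 0.71)]
[(array([0.6529, 0.0675, 0.0196]), 0.63)]
```

View pics/s5c.png

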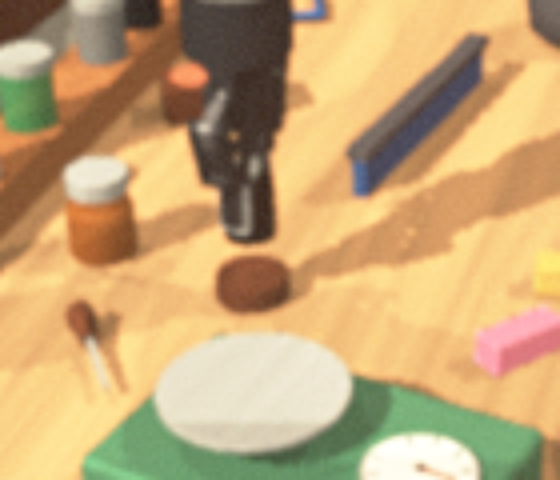

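```bash
python3 - <<'E'
from h import *
p=camera("side");print(ray(p,(160+(253-.5)/4,150+(276-.5)/4),.02), manip.state()["tool_pos"])
h,s,v=hsv(p);m=comp((v<125),(223,222));print(m.sum(),fit(p,m,cyl(.054,0,.02),(.653,.065,0)))
w=models.trace(p,"weight_c");print(fit(p,w[0]["pixels"],np.vstack([cyl(.038,.054,.099)]),(.653,.065,0)) if w else 0)
E
```

```text
[0.65199259 0.0676395  0.02      ] [0.65470818 0.06317555 0.06517688]
39 (array([0.6552, 0.0518, 0.3201]), np.float64(0.152))
(array([0.6496, 0.0653, 0.0382]), np.float64(0.539))
```

```bash
python3 -m pendant '[{"hand":-1,"dx":-0.001,"dy":-0.001,"dz":0.01,"ax":0,"ay":0,"az":0},{"hand":-1,"dx":-0.001,"dy":-0.001,"dz":0.02,"ax":0,"ay":0,"az":0},{"hand":-1,"dx":-0.001,"dy":-0.001,"dz":0.025,"ax":0,"ay":0,"az":0},{"hand":-1,"dx":-0.001,"dy":-0.001,"dz":0.028,"ax":0,"ay":0,"az":0},{"hand":-1,"dx":-0.001,"dy":-0.001,"dz":0.030,"ax":0,"ay":0,"az":0},{"hand":-1,"dx":-0.001,"dy":-0.001,"dz":0.031,"ax":0,"ay":0,"az":0},{"hand":-1,"dx":-0.001,"dy":-0.001,"dz":0.031,"ax":0,"ay":0,"az":0},{"hand":-1,"dx":-0.001,"dy":-0.001,"dz":0.031,"ax":0,"ay":0,"az":0}]'
```

```text
time: 13.2
tool_pos: [0.653, 0.064, 0.034]
tcp_rot: [[1.0, -0.0, -0.0], [-0.0, -1.0, -0.0], [-0.0, 0.0, -1.0]]
contact_force: [-5.0, -0.7, 8.1]
opening: 0.0369
grasp_force: 32.4
```

```bash
python3 -m pendant '[{"hand":0.0,"dx":0,"dy":0,"dz":0,"ax":0,"ay":0,"az":0},{"hand":0.3,"dx":0,"dy":0,"dz":0,"ax":0,"ay":0,"az":0},{"hand":0.6,"dx":0,"dy":0,"dz":0,"ax":0,"ay":0,"az":0},{"hand":0.6,"dx":0,"dy":0,"dz":0,"ax":0,"ay":0,"az":0},{"hand":0.6,"dx":0,"dy":0,"dz":0,"ax":0,"ay":0,"az":0},{"hand":0.6,"dx":0,"dy":0,"dz":-0.02,"ax":0,"ay":0,"az":0},{"hand":0.8,"dx":0,"dy":0,"dz":-0.05,"ax":0,"ay":0,"az":0},{"hand":0.8,"dx":0,"dy":0,"dz":-0.1,"ax":0,"ay":0,"az":0},{"hand":0.8,"dx":-0.02,"dy":0.04,"dz":-0.12,"ax":0,"ay":0,"az":0},{"hand":0.8,"dx":-0.05,"dy":0.08,"dz":-0.12,"ax":0,"ay":0,"az":0},{"hand":0.8,"dx":-0.08,"dy":0.12,"dz":-0.12,"ax":0,"ay":0,"az":0},{"hand":0.8,"dx":-0.1,"dy":0.16,"dz":-0.12,"ax":0,"ay":0,"az":0}]'
python3 - <<'E'
from h import *
p=camera("side");save(p,"s6");s=manip.state();print(s["tool_pos"])
for n in("weight_c","copper_c","brass_c"):print(n,[(np.round(r["position"],4),r["confidence"]) for r in models.landmark_of(p,n)[:2]])
w=models.trace(p,"weight_c");print(fit(p,w[0]["pixels"],np.vstack([cyl(.038,.02,.065),cyl(.02,.078,.078)]),(.653,.065,0)) if w else 0)
p=camera("top");w=models.trace(p,"copper_c");print([fit(p,r["pixels"],box(.06,.024,0,.024),(.44,-.279,0.1)) for r in w[:1]]);save(p,"t6")
h,s,v=hsv(p);print(fit(p,comp((h<13)&(s>145),proj(p,(.44,-.279,.012))),box(.06,.024,0,.024),(.44,-.279,.1)))
i=cv2.imread("pics/s6.png")[140:270,160:340];cv2.imwrite("pics/s6c.png",cv2.resize(i,None,fx=4,fy=4))
E
```

```text
time: 14.4
tool_pos: [0.5511, -0.0969, 0.1536]
tcp_rot: [[1.0, 0.0, -0.0], [0.0, -1.0, 0.0], [-0.0, -0.0, -1.0]]
contact_force: [0.3, 0.6, -1.1]
opening: 0.0768
grasp_force: 0.0
[ 0.54881671 -0.10170236  0.15338154]
weight_c [(array([0.6503, 0.0657, 0.0406]), 0.84), (array([0.6532, 0.0661, 0.0184]), 0.27)]
copper_c [(array([ 0.3588, -0.3464,  0.0123]), 0.63), (array([ 0.437 , -0.2756,  0.0127]), 0.59)]
brass_c [(array([ 0.4261, -0.0044,  0.0101]), 0.71), (array([0.4541, 0.0827, 0.011 ]), 0.65)]
(array([0.6522, 0.0643, 0.0607]), np.float64(0.921))
[(array([ 0.44 , -0.279,  0.1  ]), np.float64(0.0))]Traceback (most recent call last):
  File "<stdin>", line 6, in <module>
  File "h.py", line 28, in comp
    w=L[v-4:v+5,u-4:u+5];w=w[w>0];return L==np.bincount(w).argmax()
                                            ~~~~~~~~~~~~~~~~~~~~~^^
ValueError: attempt to get argmax of an empty sequence
```

```bash
python3 -m pendant '[{"hand":0.8,"dx":-0.03,"dy":0.05,"dz":0,"ax":0,"ay":0,"az":0},{"hand":0.8,"dx":-0.06,"dy":0.09,"dz":0,"ax":0,"ay":0,"az":-0.05},{"hand":0.8,"dx":-0.09,"dy":0.13,"dz":0,"ax":0,"ay":0,"az":-0.09},{"hand":0.8,"dx":-0.113,"dy":0.17,"dz":0,"ax":0,"ay":0,"az":-0.09},{"hand":0.8,"dx":-0.113,"dy":0.182,"dz":0.02,"ax":0,"ay":0,"az":-0.09},{"hand":0.8,"dx":-0.113,"dy":0.182,"dz":0.06,"ax":0,"ay":0,"az":-0.09},{"hand":0.8,"dx":-0.113,"dy":0.182,"dz":0.095,"ax":0,"ay":0,"az":-0.09},{"hand":0.8,"dx":-0.113,"dy":0.182,"dz":0.095,"ax":0,"ay":0,"az":-0.09},{"hand":0.8,"dx":-0.113,"dy":0.182,"dz":0.095,"ax":0,"ay":0,"az":-0.09},{"hand":0.8,"dx":-0.113,"dy":0.182,"dz":0.095,"ax":0,"ay":0,"az":-0.09}]'
python3 - <<'E'
from h import *
p=camera("side");save(p,"s7")
for n in("copper_c",):print(n,[(np.round(r["position"],4),r["confidence"]) for r in models.landmark_of(p,n)[:3]])
for r in models.trace(p,"copper_c")[:3]: print(fit(p,r["pixels"],box(.06,.024,0,.024),(.44,-.279,0.1)))
i=cv2.imread("pics/s7.png")[120:250,200:380];cv2.imwrite("pics/s7c.png",cv2.resize(i,None,fx=4,fy=4))
E
```

```text
time: 15.75
tool_pos: [0.4415, -0.278, 0.0598]
tcp_rot: [[0.996, 0.091, 0.002], [0.091, -0.996, -0.001], [0.001, 0.001, -1.0]]
contact_force: [0.3, 0.1, 0.8]
opening: 0.0769
grasp_force: 0.0
copper_c [(array([ 0.4357, -0.278 ,  0.0135]), 0.53), (array([ 0.3597, -0.3449,  0.014 ]), 0.49)]
(array([ 0.441 , -0.2797,  0.0987]), np.float64(0.898))
(array([ 0.44 , -0.279,  0.1  ]), np.float64(0.0))
```

View pics/s7c.png

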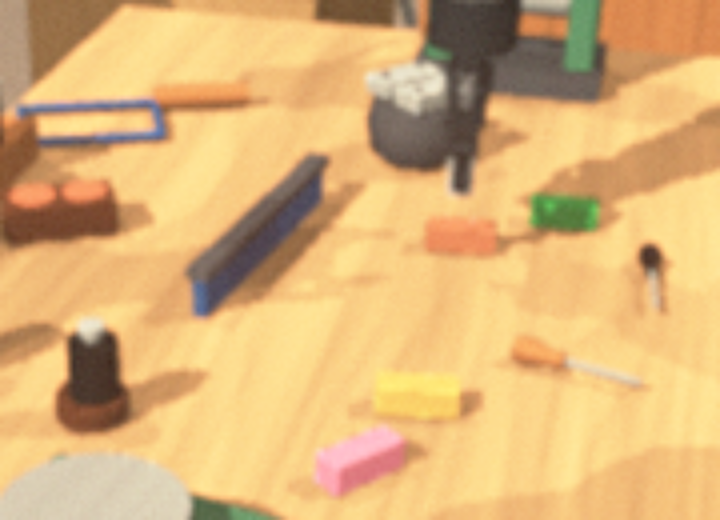

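The weight stands on the stand (crop 93,380), and the gripper is over the copper bar (460,235), clear of the green one. Next I grip copper and lift it.

```bash
python3 -m pendant '[{"hand":0.6,"dx":0,"dy":0,"dz":0.02,"ax":0,"ay":0,"az":0},{"hand":0.6,"dx":0,"dy":0,"dz":0.04,"ax":0,"ay":0,"az":0},{"hand":0.6,"dx":0,"dy":0,"dz":0.052,"ax":0,"ay":0,"az":0},{"hand":0.4,"dx":0,"dy":0,"dz":0.052,"ax":0,"ay":0,"az":0},{"hand":0,"dx":0,"dy":0,"dz":0.052,"ax":0,"ay":0,"az":0},{"hand":-0.3,"dx":0,"dy":0,"dz":0.052,"ax":0,"ay":0,"az":0},{"hand":-1,"dx":0,"dy":0,"dz":0.052,"ax":0,"ay":0,"az":0},{"hand":-1,"dx":0,"dy":0,"dz":0.052,"ax":0,"ay":0,"az":0},{"hand":-1,"dx":0,"dy":0,"dz":0.052,"ax":0,"ay":0,"az":0},{"hand":-1,"dx":0,"dy":0,"dz":0.052,"ax":0,"ay":0,"az":0},{"hand":-1,"dx":0,"dy":0,"dz":0.052,"ax":0,"ay":0,"az":0}]' 40
python3 -m pendant '[{"hand":-1,"dx":0,"dy":0,"dz":-0.03,"ax":0,"ay":0,"az":0},{"hand":-1,"dx":0,"dy":0,"dz":-0.07,"ax":0,"ay":0,"az":0},{"hand":-1,"dx":0,"dy":0,"dz":-0.11,"ax":0,"ay":0,"az":0},{"hand":-1,"dx":0,"dy":0,"dz":-0.14,"ax":0,"ay":0,"az":0},{"hand":-1,"dx":0,"dy":0,"dz":-0.14,"ax":0,"ay":0,"az":0},{"hand":-1,"dx":0,"dy":0,"dz":-0.14,"ax":0,"ay":0,"az":0},{"hand":-1,"dx":0,"dy":0,"dz":-0.14,"ax":0,"ay":0,"az":0}]'
python3 - <<'E'
from h import *
p=camera("side");save(p,"s8");s=manip.state();print(s["tool_pos"],s["tcp_rot"][0])
for n in("copper_c",):print(n,[(np.round(r["position"],4),r["confidence"]) for r in models.landmark_of(p,n)[:3]])
E
```

```text
time: 17.0
tool_pos: [0.4408, -0.2783, 0.0073]
tcp_rot: [[0.996, 0.09, 0.001], [0.09, -0.996, -0.001], [0.001, 0.001, -1.0]]
contact_force: [-0.5, 0.6, 7.9]
opening: 0.023
grasp_force: 39.5
time: 17.7
tool_pos: [0.4395, -0.2774, 0.1454]
tcp_rot: [[0.996, 0.09, -0.001], [0.09, -0.996, 0.001], [-0.001, -0.001, -1.0]]
contact_force: [-0.4, 0.1, -3.5]
opening: 0.0232
grasp_force: 41.3
[ 0.43943997 -0.27732531  0.14512723] [ 0.99596739  0.08969899 -0.00174816]
copper_c [(array([ 0.4407, -0.2774,  0.1505]), 0.61), (array([ 0.3556, -0.3452,  0.0139]), 0.45)]
```

```bash
python3 -m pendant '[{"hand":-1,"dx":0.015,"dy":-0.04,"dz":0,"ax":0,"ay":0,"az":0.05},{"hand":-1,"dx":0.03,"dy":-0.085,"dz":0,"ax":0,"ay":0,"az":0.09},{"hand":-1,"dx":0.045,"dy":-0.13,"dz":0,"ax":0,"ay":0,"az":0.09},{"hand":-1,"dx":0.06,"dy":-0.175,"dz":0,"ax":0,"ay":0,"az":0.09},{"hand":-1,"dx":0.075,"dy":-0.22,"dz":0,"ax":0,"ay":0,"az":0.09},{"hand":-1,"dx":0.092,"dy":-0.265,"dz":0,"ax":0,"ay":0,"az":0.09},{"hand":-1,"dx":0.092,"dy":-0.265,"dz":0,"ax":0,"ay":0,"az":0.09},{"hand":-1,"dx":0.092,"dy":-0.265,"dz":0,"ax":0,"ay":0,"az":0.09}]'
python3 -m pendant '[{"hand":-1,"dx":0.012,"dy":-0.045,"dz":0,"ax":0,"ay":0,"az":0},{"hand":-1,"dx":0.024,"dy":-0.09,"dz":0,"ax":0,"ay":0,"az":0},{"hand":-1,"dx":0.036,"dy":-0.135,"dz":0,"ax":0,"ay":0,"az":0},{"hand":-1,"dx":0.048,"dy":-0.18,"dz":0,"ax":0,"ay":0,"az":0},{"hand":-1,"dx":0.06,"dy":-0.225,"dz":0,"ax":0,"ay":0,"az":0},{"hand":-1,"dx":0.068,"dy":-0.2655,"dz":0,"ax":0,"ay":0,"az":0},{"hand":-1,"dx":0.068,"dy":-0.2725,"dz":0.01,"ax":0,"ay":0,"az":0},{"hand":-1,"dx":0.068,"dy":-0.2725,"dz":0.03,"ax":0,"ay":0,"az":0},{"hand":-1,"dx":0.068,"dy":-0.2725,"dz":0.045,"ax":0,"ay":0,"az":0},{"hand":-1,"dx":0.068,"dy":-0.2725,"dz":0.045,"ax":0,"ay":0,"az":0},{"hand":-1,"dx":0.068,"dy":-0.2725,"dz":0.045,"ax":0,"ay":0,"az":0},{"hand":-1,"dx":0.068,"dy":-0.2725,"dz":0.045,"ax":0,"ay":0,"az":0}]'
python3 - <<'E'
from h import *
s=manip.state();print(s["tool_pos"])
p=camera("side");save(p,"s9")
for n in("copper_c","pan_top","brass_c"):print(n,[(np.round(r["position"],4),r["confidence"]) for r in models.landmark_of(p,n)[:2]])
E
```

```text
time: 18.6
tool_pos: [0.5076, -0.0045, 0.1453]
tcp_rot: [[1.0, 0.003, -0.002], [0.003, -1.0, 0.0], [-0.002, -0.0, -1.0]]
contact_force: [-1.2, -0.8, -3.9]
opening: 0.0229
grasp_force: 41.5
time: 19.8
tool_pos: [0.5767, 0.2663, 0.102]
tcp_rot: [[1.0, -0.001, 0.001], [-0.001, -1.0, 0.0], [0.001, -0.0, -1.0]]
contact_force: [-0.3, -0.4, -3.4]
opening: 0.0233
grasp_force: 41.6
[0.57674906 0.2662583  0.10199611]
copper_c [(array([0.5732, 0.267 , 0.1093]), 0.77), (array([ 0.3582, -0.3504,  0.0135]), 0.46)]
pan_top [(array([0.5774, 0.2693, 0.0721]), 0.57)]
brass_c [(array([0.4547, 0.0856, 0.0083]), 0.68), (array([ 0.4255, -0.0051,  0.0069]), 0.49)]
```

```bash
python3 -m pendant '[{"hand":-1,"dx":0.001,"dy":0,"dz":0.006,"ax":0,"ay":0,"az":0},{"hand":-1,"dx":0.001,"dy":0,"dz":0.011,"ax":0,"ay":0,"az":0},{"hand":-1,"dx":0.001,"dy":0,"dz":0.014,"ax":0,"ay":0,"az":0},{"hand":-1,"dx":0.001,"dy":0,"dz":0.017,"ax":0,"ay":0,"az":0},{"hand":-1,"dx":0.001,"dy":0,"dz":0.019,"ax":0,"ay":0,"az":0},{"hand":-1,"dx":0.001,"dy":0,"dz":0.021,"ax":0,"ay":0,"az":0},{"hand":-1,"dx":0.001,"dy":0,"dz":0.022,"ax":0,"ay":0,"az":0},{"hand":-1,"dx":0.001,"dy":0,"dz":0.022,"ax":0,"ay":0,"az":0},{"hand":-1,"dx":0.001,"dy":0,"dz":0.022,"ax":0,"ay":0,"az":0},{"hand":-1,"dx":0.001,"dy":0,"dz":0.022,"ax":0,"ay":0,"az":0}]'
```

```text
time: 21.0
tool_pos: [0.5772, 0.2668, 0.0794]
tcp_rot: [[1.0, -0.0, 0.0], [-0.0, -1.0, 0.0], [0.0, -0.0, -1.0]]
contact_force: [-1.9, -0.4, -0.3]
opening: 0.0231
grasp_force: 42.0
```

```bash
python3 -m pendant '[{"hand":-0.4,"dx":0,"dy":0,"dz":0,"ax":0,"ay":0,"az":0},{"hand":-0.2,"dx":0,"dy":0,"dz":0,"ax":0,"ay":0,"az":0},{"hand":0,"dx":0,"dy":0,"dz":0,"ax":0,"ay":0,"az":0},{"hand":0.2,"dx":0,"dy":0,"dz":0,"ax":0,"ay":0,"az":0},{"hand":0.2,"dx":0,"dy":0,"dz":0,"ax":0,"ay":0,"az":0},{"hand":0.2,"dx":0,"dy":0,"dz":0,"ax":0,"ay":0,"az":0},{"hand":0.2,"dx":0,"dy":0,"dz":0,"ax":0,"ay":0,"az":0},{"hand":0.2,"dx":0,"dy":0,"dz":0,"ax":0,"ay":0,"az":0},{"hand":0.2,"dx":0,"dy":0,"dz":0,"ax":0,"ay":0,"az":0},{"hand":0.2,"dx":0,"dy":0,"dz":0,"ax":0,"ay":0,"az":0},{"hand":0.2,"dx":0,"dy":0,"dz":0,"ax":0,"ay":0,"az":0},{"hand":0.2,"dx":0,"dy":0,"dz":0,"ax":0,"ay":0,"az":0}]'
python3 -m pendant '[{"hand":0.2,"dx":0,"dy":0,"dz":0,"ax":0,"ay":0,"az":0},{"hand":0.2,"dx":0,"dy":0,"dz":0,"ax":0,"ay":0,"az":0},{"hand":0.2,"dx":0,"dy":0,"dz":0,"ax":0,"ay":0,"az":0},{"hand":0.2,"dx":0,"dy":0,"dz":0,"ax":0,"ay":0,"az":0}]'
python3 - <<'E'
from h import *
p=camera("side");save(p,"s10")
for n in("copper_c",):print(n,[(np.round(r["position"],4),r["confidence"]) for r in models.landmark_of(p,n)[:2]])
i=cv2.imread("pics/s10.png")[180:300,160:330];cv2.imwrite("pics/s10c.png",cv2.resize(i,None,fx=4,fy=4))
E
```

```text
time: 22.2
tool_pos: [0.5771, 0.2668, 0.0793]
tcp_rot: [[1.0, -0.0, -0.0], [-0.0, -1.0, 0.0], [-0.0, -0.0, -1.0]]
contact_force: [0.2, 1.0, -0.4]
opening: 0.0513
grasp_force: 0.0
time: 22.6
tool_pos: [0.5771, 0.2668, 0.0793]
tcp_rot: [[1.0, -0.0, -0.0], [-0.0, -1.0, 0.0], [-0.0, -0.0, -1.0]]
contact_force: [-0.0, 0.7, -0.6]
opening: 0.0515
grasp_force: 0.0
copper_c [(array([0.5734, 0.2683, 0.0837]), 0.72), (array([ 0.3557, -0.3497,  0.0128]), 0.7)]
```

View pics/s10c.png

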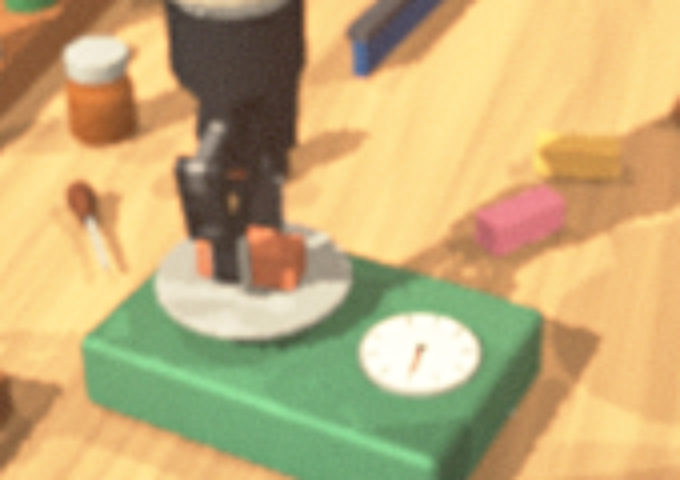

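```bash
python3 - <<'E'
from h import *
p=camera("side")
r=models.trace(p,"copper_c")
for q in r[:3]:
    m=q["pixels"];v,u=np.nonzero(m);print(u.min(),u.max(),v.min(),v.max(),m.sum())
    if v.mean()>210:
        H=np.zeros(m.shape,np.uint8);cv2.fillConvexPoly(H,cv2.convexHull(np.stack([u,v],1).astype(np.int32)),1)
        print(fit(p,H>0,box(.06,.024,.071,.095),(.575,.267,0)))
for x in(-.03,.03): print(proj(p,(.577+x,.267,.083)))
print(proj(p,(.5765,.267,.071)))
E
```

```text
209 236 238 253 230
(array([0.5764, 0.2669, 0.0178]), np.float64(0.832))
[234.78221635 246.21526039]
[210.42646544 242.13978969]
[222.94610203 248.41640846]
```

Copper lies centred on the pan and let go, and the needle shows its weight. I regrip and carry it to the rail.

```bash
python3 -m pendant '[{"hand":0,"dx":0,"dy":0,"dz":0,"ax":0,"ay":0,"az":0},{"hand":-0.2,"dx":0,"dy":0,"dz":0,"ax":0,"ay":0,"az":0},{"hand":-0.4,"dx":0,"dy":0,"dz":-0.001,"ax":0,"ay":0,"az":0},{"hand":-0.5,"dx":0,"dy":0,"dz":-0.001,"ax":0,"ay":0,"az":0},{"hand":-1,"dx":0,"dy":0,"dz":-0.001,"ax":0,"ay":0,"az":0},{"hand":-1,"dx":0,"dy":0,"dz":-0.001,"ax":0,"ay":0,"az":0},{"hand":-1,"dx":0,"dy":0,"dz":-0.001,"ax":0,"ay":0,"az":0},{"hand":-1,"dx":0,"dy":0,"dz":-0.001,"ax":0,"ay":0,"az":0},{"hand":-1,"dx":0,"dy":0,"dz":-0.001,"ax":0,"ay":0,"az":0}]' 40
python3 -m pendant '[{"hand":-1,"dx":0,"dy":0,"dz":-0.005,"ax":0,"ay":0,"az":0},{"hand":-1,"dx":0,"dy":0,"dz":-0.02,"ax":0,"ay":0,"az":0},{"hand":-1,"dx":0,"dy":0,"dz":-0.05,"ax":0,"ay":0,"az":0},{"hand":-1,"dx":0,"dy":0.02,"dz":-0.08,"ax":0,"ay":0,"az":0},{"hand":-1,"dx":0,"dy":0.06,"dz":-0.08,"ax":0,"ay":0,"az":0},{"hand":-1,"dx":0,"dy":0.105,"dz":-0.08,"ax":0,"ay":0,"az":0},{"hand":-1,"dx":0,"dy":0.15,"dz":-0.08,"ax":0,"ay":0,"az":0},{"hand":-1,"dx":0,"dy":0.195,"dz":-0.08,"ax":0,"ay":0,"az":0},{"hand":-1,"dx":0.005,"dy":0.24,"dz":-0.08,"ax":0,"ay":0,"az":0},{"hand":-1,"dx":0.01,"dy":0.285,"dz":-0.08,"ax":0,"ay":0,"az":0},{"hand":-1,"dx":0.01,"dy":0.285,"dz":-0.08,"ax":0,"ay":0,"az":0},{"hand":-1,"dx":0.01,"dy":0.285,"dz":-0.08,"ax":0,"ay":0,"az":0}]'
python3 -m pendant '[{"hand":-1,"dx":0,"dy":0.04,"dz":0,"ax":0,"ay":0,"az":0.05},{"hand":-1,"dx":0,"dy":0.085,"dz":0,"ax":0,"ay":0,"az":0.1},{"hand":-1,"dx":0.005,"dy":0.13,"dz":0,"ax":0,"ay":0,"az":0.153},{"hand":-1,"dx":0.008,"dy":0.175,"dz":0,"ax":0,"ay":0,"az":0.153},{"hand":-1,"dx":0.008,"dy":0.22,"dz":0,"ax":0,"ay":0,"az":0.153},{"hand":-1,"dx":0.008,"dy":0.253,"dz":0,"ax":0,"ay":0,"az":0.153},{"hand":-1,"dx":0.008,"dy":0.253,"dz":0.03,"ax":0,"ay":0,"az":0.153},{"hand":-1,"dx":0.008,"dy":0.253,"dz":0.07,"ax":0,"ay":0,"az":0.153},{"hand":-1,"dx":0.008,"dy":0.253,"dz":0.085,"ax":0,"ay":0,"az":0.153},{"hand":-1,"dx":0.008,"dy":0.253,"dz":0.085,"ax":0,"ay":0,"az":0.153},{"hand":-1,"dx":0.008,"dy":0.253,"dz":0.085,"ax":0,"ay":0,"az":0.153},{"hand":-1,"dx":0.008,"dy":0.253,"dz":0.085,"ax":0,"ay":0,"az":0.153}]'
python3 - <<'E'
from h import *
s=manip.state();print(s["tool_pos"],s["tcp_rot"][0])
p=camera("side");save(p,"s11")
for n in("copper_c","brass_c"):print(n,[(np.round(r["position"],4),r["confidence"]) for r in models.landmark_of(p,n)[:2]])
i=cv2.imread("pics/s11.png")[120:240,200:350];cv2.imwrite("pics/s11c.png",cv2.resize(i,None,fx=4,fy=4))
E
```

```text
time: 23.7
tool_pos: [0.5771, 0.2668, 0.0803]
tcp_rot: [[1.0, -0.0, -0.0], [-0.0, -1.0, -0.0], [-0.0, 0.0, -1.0]]
contact_force: [-0.4, -1.0, 0.9]
opening: 0.0227
grasp_force: 41.5
time: 24.9
tool_pos: [0.5873, -0.0194, 0.1612]
tcp_rot: [[1.0, -0.003, 0.001], [-0.003, -1.0, 0.0], [0.001, -0.0, -1.0]]
contact_force: [-0.5, -0.7, -3.8]
opening: 0.0231
grasp_force: 41.2
time: 26.1
tool_pos: [0.5963, -0.2713, 0.0772]
tcp_rot: [[0.988, -0.152, 0.002], [-0.152, -0.988, -0.001], [0.002, 0.001, -1.0]]
contact_force: [-0.4, -0.5, -3.0]
opening: 0.0231
grasp_force: 41.3
[ 0.59634534 -0.27125597  0.0772496 ] [ 0.9884016  -0.15184476  0.00233319]
copper_c [(array([ 0.5936, -0.2684,  0.0779]), 0.51), (array([ 0.3593, -0.346 ,  0.013 ]), 0.51)]
brass_c [(array([ 0.4268, -0.0082,  0.0094]), 0.7), (array([0.4524, 0.0839, 0.0081]), 0.58)]
```

View pics/s11c.png

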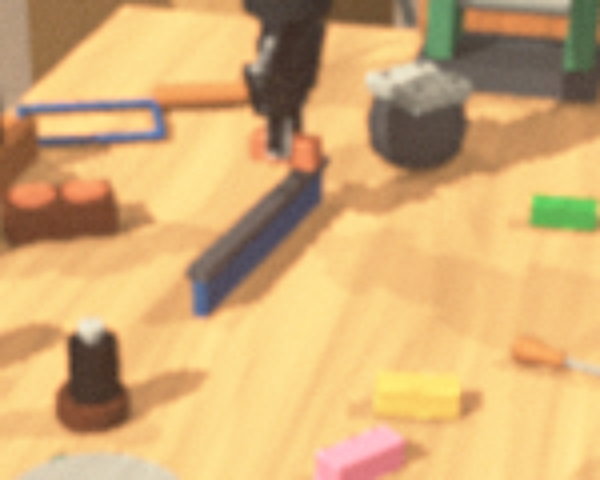

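Copper hangs over the far half of the rail (crop 287,150), square to it. Next I lower it.

```bash
python3 -m pendant '[{"hand":-1,"dx":0,"dy":0,"dz":0.008,"ax":0,"ay":0,"az":0},{"hand":-1,"dx":0,"dy":0,"dz":0.014,"ax":0,"ay":0,"az":0},{"hand":-1,"dx":0,"dy":0,"dz":0.018,"ax":0,"ay":0,"az":0},{"hand":-1,"dx":0,"dy":0,"dz":0.020,"ax":0,"ay":0,"az":0},{"hand":-1,"dx":0,"dy":0,"dz":0.022,"ax":0,"ay":0,"az":0},{"hand":-1,"dx":0,"dy":0,"dz":0.023,"ax":0,"ay":0,"az":0},{"hand":-1,"dx":0,"dy":0,"dz":0.023,"ax":0,"ay":0,"az":0},{"hand":-1,"dx":0,"dy":0,"dz":0.023,"ax":0,"ay":0,"az":0}]'
```

```text
time: 27.05
tool_pos: [0.5948, -0.2711, 0.0539]
tcp_rot: [[0.988, -0.153, -0.0], [-0.153, -0.988, 0.0], [-0.0, -0.0, -1.0]]
contact_force: [-9.6, 4.3, 25.7]
opening: 0.0231
grasp_force: 44.9
```

```bash
python3 -m pendant '[{"hand":-1,"dx":0.001,"dy":0,"dz":-0.001,"ax":0,"ay":0,"az":0},{"hand":-1,"dx":0.001,"dy":0,"dz":-0.001,"ax":0,"ay":0,"az":0},{"hand":-1,"dx":0.001,"dy":0,"dz":-0.001,"ax":0,"ay":0,"az":0}]'
python3 -m pendant '[{"hand":-0.45,"dx":0,"dy":0,"dz":0,"ax":0,"ay":0,"az":0},{"hand":-0.4,"dx":0,"dy":0,"dz":0,"ax":0,"ay":0,"az":0},{"hand":-0.3,"dx":0,"dy":0,"dz":0,"ax":0,"ay":0,"az":0},{"hand":-0.1,"dx":0,"dy":0,"dz":0,"ax":0,"ay":0,"az":0},{"hand":0.2,"dx":0,"dy":0,"dz":0,"ax":0,"ay":0,"az":0},{"hand":0.2,"dx":0,"dy":0,"dz":0,"ax":0,"ay":0,"az":0},{"hand":0.2,"dx":0,"dy":0,"dz":-0.02,"ax":0,"ay":0,"az":0},{"hand":0.2,"dx":0,"dy":0,"dz":-0.05,"ax":0,"ay":0,"az":0},{"hand":0.4,"dx":0,"dy":0,"dz":-0.09,"ax":0,"ay":0,"az":0},{"hand":0.6,"dx":0,"dy":0,"dz":-0.1,"ax":0,"ay":0,"az":0},{"hand":0.6,"dx":0,"dy":0,"dz":-0.1,"ax":0,"ay":0,"az":0}]'
python3 - <<'E'
from h import *
s=manip.state();print(s["tool_pos"],s["tcp_rot"][0])
p=camera("side");save(p,"s12")
for n in("copper_c","brass_c"):print(n,[(np.round(r["position"],4),r["confidence"]) for r in models.landmark_of(p,n)[:2]])
for r in models.trace(p,"copper_c")[:2]: print(fit(p,r["pixels"],box(.06,.024,.045,.069),(.595,-.27,-0.15)))
for r in models.trace(p,"brass_c")[:2]: print(fit(p,r["pixels"],box(.06,.024,0,.024),(.43,-.007,0.15)))
i=cv2.imread("pics/s12.png")[120:240,200:350];cv2.imwrite("pics/s12c.png",cv2.resize(i,None,fx=4,fy=4))
E
```

```text
time: 27.35
tool_pos: [0.5962, -0.2715, 0.0539]
tcp_rot: [[0.988, -0.153, 0.0], [-0.153, -0.988, -0.0], [0.0, 0.0, -1.0]]
contact_force: [-4.1, 1.5, 11.4]
opening: 0.0233
grasp_force: 43.2
time: 28.45
tool_pos: [0.5971, -0.2719, 0.1552]
tcp_rot: [[0.988, -0.153, 0.003], [-0.153, -0.988, -0.002], [0.003, 0.001, -1.0]]
contact_force: [0.2, -0.1, -1.1]
opening: 0.0684
grasp_force: 0.0
[ 0.59705895 -0.27190177  0.15523916] [ 0.98828836 -0.15256554  0.00314092]
copper_c [(array([ 0.5947, -0.2705,  0.0557]), 0.69), (array([ 0.3572, -0.3492,  0.0161]), 0.47)]
brass_c [(array([0.4541, 0.0837, 0.0068]), 0.82), (array([ 0.4269, -0.0067,  0.0098]), 0.78)]
(array([ 0.595, -0.27 , -0.15 ]), np.float64(0.0))
(array([ 0.5964, -0.2732,  0.2259]), np.float64(0.71))
(array([ 0.4305, -0.0118,  0.1643]), np.float64(0.801))
(array([ 0.43 , -0.007,  0.15 ]), np.float64(0.0))
```

View pics/s12c.png

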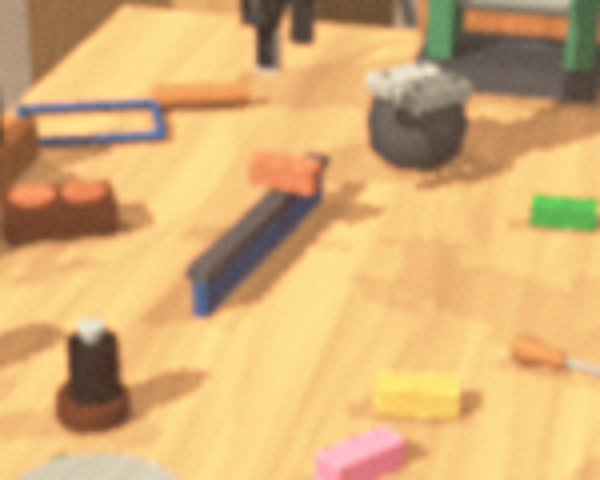

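Copper rests across the rail (crop 285,172). Brass is next.

```bash
python3 -m pendant '[{"hand":0.3,"dx":-0.03,"dy":-0.035,"dz":0,"ax":0,"ay":0,"az":-0.1},{"hand":0.3,"dx":-0.06,"dy":-0.07,"dz":0,"ax":0,"ay":0,"az":-0.2},{"hand":0.3,"dx":-0.09,"dy":-0.105,"dz":0,"ax":0,"ay":0,"az":-0.3},{"hand":0.3,"dx":-0.12,"dy":-0.14,"dz":0,"ax":0,"ay":0,"az":-0.313},{"hand":0.3,"dx":-0.15,"dy":-0.175,"dz":0,"ax":0,"ay":0,"az":-0.313},{"hand":0.3,"dx":-0.18,"dy":-0.21,"dz":0,"ax":0,"ay":0,"az":-0.313},{"hand":0.3,"dx":-0.2035,"dy":-0.236,"dz":0,"ax":0,"ay":0,"az":-0.313},{"hand":0.3,"dx":-0.2035,"dy":-0.236,"dz":0.03,"ax":0,"ay":0,"az":-0.313},{"hand":0.3,"dx":-0.2035,"dy":-0.236,"dz":0.07,"ax":0,"ay":0,"az":-0.313},{"hand":0.3,"dx":-0.2035,"dy":-0.236,"dz":0.095,"ax":0,"ay":0,"az":-0.313},{"hand":0.3,"dx":-0.2035,"dy":-0.236,"dz":0.095,"ax":0,"ay":0,"az":-0.313},{"hand":0.3,"dx":-0.2035,"dy":-0.236,"dz":0.095,"ax":0,"ay":0,"az":-0.313}]'
python3 - <<'E'
from h import *
s=manip.state();print(s["tool_pos"],s["tcp_rot"][0])
p=camera("side");save(p,"s13")
h,S,v=hsv(p)
for n in("copper_c","brass_c"):print(n,[(np.round(r["position"],4),r["confidence"]) for r in models.landmark_of(p,n)[:2]])
for r in models.trace(p,"brass_c")[:2]: print(fit(p,r["pixels"],box(.06,.024,0,.024),(.43,-.007,0.15)))
i=cv2.imread("pics/s13.png")[120:270,230:400];cv2.imwrite("pics/s13c.png",cv2.resize(i,None,fx=4,fy=4))
E
```

```text
time: 29.9
tool_pos: [0.4303, -0.007, 0.0581]
tcp_rot: [[0.987, 0.159, -0.002], [0.159, -0.987, 0.0], [-0.002, -0.001, -1.0]]
contact_force: [1.0, 0.5, 0.1]
opening: 0.0556
grasp_force: 0.0
[ 0.43027148 -0.00703731  0.05806077] [ 0.98726352  0.15907772 -0.00223884]
copper_c [(array([ 0.6004, -0.229 ,  0.0554]), 0.64), (array([ 0.3565, -0.3491,  0.0146]), 0.56)]
brass_c [(array([ 0.4267, -0.0049,  0.01  ]), 0.68), (array([0.4515, 0.0849, 0.0123]), 0.65)]
(array([ 0.4314, -0.0067,  0.163 ]), np.float64(0.933))
(array([ 0.43 , -0.007,  0.15 ]), np.float64(0.0))
```

View pics/s13c.png

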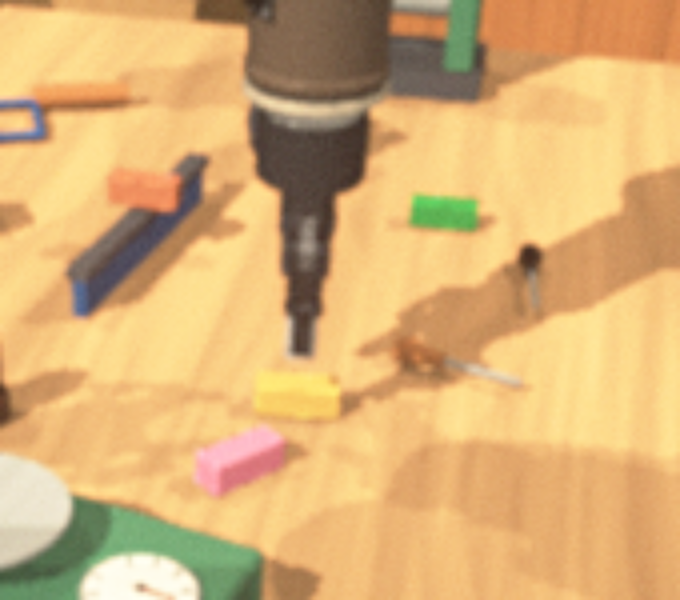

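The gripper is over brass (crop 300,395). Copper has been knocked along the rail but still lies across it, at about (0.600, -0.229). I carry on with brass and will check copper afterwards.

```bash
python3 -m pendant '[{"hand":0.3,"dx":0.001,"dy":0,"dz":0.02,"ax":0,"ay":0,"az":0},{"hand":0.3,"dx":0.001,"dy":0,"dz":0.04,"ax":0,"ay":0,"az":0},{"hand":0.3,"dx":0.001,"dy":0,"dz":0.052,"ax":0,"ay":0,"az":0},{"hand":0.3,"dx":0.001,"dy":0,"dz":0.052,"ax":0,"ay":0,"az":0},{"hand":0,"dx":0.001,"dy":0,"dz":0.052,"ax":0,"ay":0,"az":0},{"hand":-0.3,"dx":0.001,"dy":0,"dz":0.052,"ax":0,"ay":0,"az":0},{"hand":-1,"dx":0.001,"dy":0,"dz":0.052,"ax":0,"ay":0,"az":0},{"hand":-1,"dx":0.001,"dy":0,"dz":0.052,"ax":0,"ay":0,"az":0},{"hand":-1,"dx":0.001,"dy":0,"dz":0.052,"ax":0,"ay":0,"az":0},{"hand":-1,"dx":0.001,"dy":0,"dz":0.052,"ax":0,"ay":0,"az":0},{"hand":-1,"dx":0.001,"dy":0,"dz":0.052,"ax":0,"ay":0,"az":0}]' 40
python3 -m pendant '[{"hand":-1,"dx":0,"dy":0,"dz":-0.03,"ax":0,"ay":0,"az":0},{"hand":-1,"dx":0,"dy":0,"dz":-0.07,"ax":0,"ay":0,"az":0},{"hand":-1,"dx":0,"dy":0,"dz":-0.11,"ax":0,"ay":0,"az":0},{"hand":-1,"dx":0,"dy":0,"dz":-0.14,"ax":0,"ay":0,"az":0.08},{"hand":-1,"dx":0,"dy":0,"dz":-0.14,"ax":0,"ay":0,"az":0.16},{"hand":-1,"dx":0,"dy":0,"dz":-0.14,"ax":0,"ay":0,"az":0.16},{"hand":-1,"dx":0,"dy":0,"dz":-0.14,"ax":0,"ay":0,"az":0.16},{"hand":-1,"dx":0,"dy":0,"dz":-0.14,"ax":0,"ay":0,"az":0.16}]'
python3 - <<'E'
from h import *
p=camera("side");save(p,"s14");s=manip.state();print(s["tool_pos"],s["tcp_rot"][0])
for n in("copper_c","brass_c"):print(n,[(np.round(r["position"],4),r["confidence"]) for r in models.landmark_of(p,n)[:2]])
E
```

```text
time: 31.2
tool_pos: [0.4325, -0.007, 0.0073]
tcp_rot: [[0.987, 0.159, 0.002], [0.159, -0.987, -0.0], [0.002, 0.0, -1.0]]
contact_force: [-1.5, -1.0, 11.8]
opening: 0.0231
grasp_force: 38.7
time: 32.0
tool_pos: [0.4313, -0.0069, 0.1458]
tcp_rot: [[1.0, 0.002, -0.001], [0.002, -1.0, 0.0], [-0.001, -0.0, -1.0]]
contact_force: [-0.3, 1.0, -4.1]
opening: 0.0229
grasp_force: 42.2
[ 0.431373   -0.00686578  0.14574356] [ 0.99999819  0.00131006 -0.00138297]
copper_c [(array([ 0.6025, -0.233 ,  0.0566]), 0.62), (array([ 0.3575, -0.3501,  0.0151]), 0.53)]
brass_c [(array([ 0.4283, -0.0072,  0.1443]), 0.55), (array([0.4531, 0.0853, 0.0101]), 0.48)]
```

```bash
python3 -m pendant '[{"hand":-1,"dx":0.02,"dy":-0.04,"dz":0,"ax":0,"ay":0,"az":0},{"hand":-1,"dx":0.04,"dy":-0.08,"dz":0,"ax":0,"ay":0,"az":0},{"hand":-1,"dx":0.06,"dy":-0.12,"dz":0,"ax":0,"ay":0,"az":0},{"hand":-1,"dx":0.08,"dy":-0.16,"dz":0,"ax":0,"ay":0,"az":0},{"hand":-1,"dx":0.105,"dy":-0.2,"dz":0,"ax":0,"ay":0,"az":0},{"hand":-1,"dx":0.13,"dy":-0.24,"dz":0,"ax":0,"ay":0,"az":0},{"hand":-1,"dx":0.145,"dy":-0.274,"dz":0,"ax":0,"ay":0,"az":0},{"hand":-1,"dx":0.145,"dy":-0.274,"dz":0.02,"ax":0,"ay":0,"az":0},{"hand":-1,"dx":0.145,"dy":-0.274,"dz":0.045,"ax":0,"ay":0,"az":0},{"hand":-1,"dx":0.145,"dy":-0.274,"dz":0.045,"ax":0,"ay":0,"az":0},{"hand":-1,"dx":0.145,"dy":-0.274,"dz":0.045,"ax":0,"ay":0,"az":0},{"hand":-1,"dx":0.145,"dy":-0.274,"dz":0.045,"ax":0,"ay":0,"az":0}]'
python3 -m pendant '[{"hand":-1,"dx":0,"dy":0,"dz":0.006,"ax":0,"ay":0,"az":0},{"hand":-1,"dx":0,"dy":0,"dz":0.011,"ax":0,"ay":0,"az":0},{"hand":-1,"dx":0,"dy":0,"dz":0.014,"ax":0,"ay":0,"az":0},{"hand":-1,"dx":0,"dy":0,"dz":0.017,"ax":0,"ay":0,"az":0},{"hand":-1,"dx":0,"dy":0,"dz":0.019,"ax":0,"ay":0,"az":0},{"hand":-1,"dx":0,"dy":0,"dz":0.021,"ax":0,"ay":0,"az":0},{"hand":-1,"dx":0,"dy":0,"dz":0.0225,"ax":0,"ay":0,"az":0},{"hand":-1,"dx":0,"dy":0,"dz":0.0225,"ax":0,"ay":0,"az":0},{"hand":-1,"dx":0,"dy":0,"dz":0.0225,"ax":0,"ay":0,"az":0},{"hand":-1,"dx":0,"dy":0,"dz":0.0225,"ax":0,"ay":0,"az":0}]'
python3 - <<'E'
from h import *
p=camera("side");save(p,"s15")
for q in models.trace(p,"brass_c")[:3]:
    m=q["pixels"];v,u=np.nonzero(m);print(u.min(),u.max(),v.min(),v.max())
    if abs(u.mean()-223)<15 and v.mean()>230:
        H=np.zeros(m.shape,np.uint8);cv2.fillConvexPoly(H,cv2.convexHull(np.stack([u,v],1).astype(np.int32)),1)
        print(fit(p,H>0,box(.06,.024,.0715,.0955),(.575,.267,0)))
E
```

```text
time: 33.35
tool_pos: [0.5775, 0.267, 0.1023]
tcp_rot: [[1.0, -0.0, 0.001], [-0.0, -1.0, 0.0], [0.001, -0.0, -1.0]]
contact_force: [1.1, 0.6, -3.9]
opening: 0.0229
grasp_force: 42.1
time: 34.35
tool_pos: [0.5769, 0.267, 0.0789]
tcp_rot: [[1.0, -0.0, -0.0], [-0.0, -1.0, -0.0], [-0.0, 0.0, -1.0]]
contact_force: [-1.4, -1.3, 0.1]
opening: 0.0227
grasp_force: 42.6
210 237 238 252
(array([0.5742, 0.2677, 0.0945]), np.float64(0.879))
279 301 226 243
```

Centred. I release it and let it settle.

```bash
python3 -m pendant '[{"hand":-0.4,"dx":0,"dy":0,"dz":0,"ax":0,"ay":0,"az":0},{"hand":-0.2,"dx":0,"dy":0,"dz":0,"ax":0,"ay":0,"az":0},{"hand":0,"dx":0,"dy":0,"dz":0,"ax":0,"ay":0,"az":0},{"hand":0.2,"dx":0,"dy":0,"dz":0,"ax":0,"ay":0,"az":0},{"hand":0.2,"dx":0,"dy":0,"dz":0,"ax":0,"ay":0,"az":0},{"hand":0.2,"dx":0,"dy":0,"dz":0,"ax":0,"ay":0,"az":0},{"hand":0.2,"dx":0,"dy":0,"dz":0,"ax":0,"ay":0,"az":0},{"hand":0.2,"dx":0,"dy":0,"dz":0,"ax":0,"ay":0,"az":0},{"hand":0.2,"dx":0,"dy":0,"dz":0,"ax":0,"ay":0,"az":0},{"hand":0.2,"dx":0,"dy":0,"dz":0,"ax":0,"ay":0,"az":0},{"hand":0.2,"dx":0,"dy":0,"dz":0,"ax":0,"ay":0,"az":0},{"hand":0.2,"dx":0,"dy":0,"dz":0,"ax":0,"ay":0,"az":0}]'
python3 -m pendant '[{"hand":0.2,"dx":0,"dy":0,"dz":0,"ax":0,"ay":0,"az":0},{"hand":0.2,"dx":0,"dy":0,"dz":0,"ax":0,"ay":0,"az":0},{"hand":0.2,"dx":0,"dy":0,"dz":0,"ax":0,"ay":0,"az":0},{"hand":0.2,"dx":0,"dy":0,"dz":0,"ax":0,"ay":0,"az":0}]'
python3 - <<'E'
from h import *
p=camera("side");save(p,"s16")
for n in("copper_c","brass_c"):print(n,[(np.round(r["position"],4),r["confidence"]) for r in models.landmark_of(p,n)[:2]])
for r in models.trace(p,"copper_c")[:2]: print(fit(p,r["pixels"],box(.06,.024,.045,.069),(.602,-.23,-0.15)))
for q in models.trace(p,"brass_c")[:3]:
    m=q["pixels"];v,u=np.nonzero(m)
    if abs(u.mean()-223)<15 and v.mean()>230:
        H=np.zeros(m.shape,np.uint8);cv2.fillConvexPoly(H,cv2.convexHull(np.stack([u,v],1).astype(np.int32)),1)
        print(fit(p,H>0,box(.06,.024,.0705,.0945),(.575,.267,0)))
p=camera("top");save(p,"t16");print(proj(p,(.602,-.23,.057)))
for r in models.trace(p,"copper_c")[:2]: print(fit(p,r["pixels"],box(.06,.024,.045,.069),(.602,-.23,-0.15)))
i=cv2.imread("pics/t16.png")[150:260,270:390];cv2.imwrite("pics/t16c.png",cv2.resize(i,None,fx=5,fy=5))
E
```

```text
time: 35.65
tool_pos: [0.577, 0.2671, 0.0788]
tcp_rot: [[1.0, -0.0, 0.0], [-0.0, -1.0, 0.0], [0.0, -0.0, -1.0]]
contact_force: [0.0, -1.1, -0.3]
opening: 0.0515
grasp_force: 0.0
time: 36.05
tool_pos: [0.577, 0.2671, 0.0788]
tcp_rot: [[1.0, -0.0, 0.0], [-0.0, -1.0, 0.0], [0.0, -0.0, -1.0]]
contact_force: [1.2, -0.5, 0.3]
opening: 0.0514
grasp_force: 0.0
copper_c [(array([ 0.6005, -0.2291,  0.0559]), 0.52), (array([ 0.3583, -0.3489,  0.012 ]), 0.41)]
brass_c [(array([0.5738, 0.2656, 0.0793]), 0.61), (array([0.4516, 0.0887, 0.0088]), 0.54)]
(array([ 0.6068, -0.2323,  0.0871]), np.float64(0.788))
(array([ 0.602, -0.23 , -0.15 ]), np.float64(0.0))
(array([0.5741, 0.2671, 0.0734]), np.float64(0.809))
[326.08750553 184.81406612]
(array([ 0.602, -0.23 , -0.15 ]), np.float64(0.0))
(array([ 0.604 , -0.2298, -0.0364]), np.float64(0.895))
```

View pics/t16c.png

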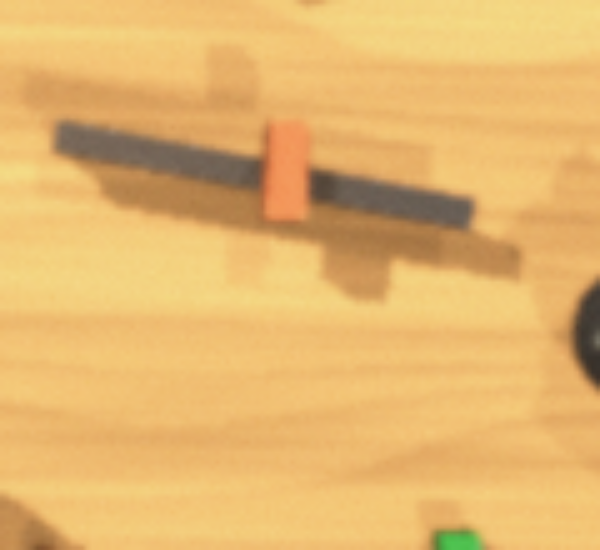

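Copper lies across the rail near its middle (crop 287,170), about 2 mm off the centre line and roughly 0.12 rad from square, well inside the limits. Brass is settled on the pan. I'll take brass to the near part of the rail, at y_rail of about +0.075.

```bash
python3 -m pendant '[{"hand":0,"dx":0,"dy":0,"dz":0,"ax":0,"ay":0,"az":0},{"hand":-0.2,"dx":0,"dy":0,"dz":0,"ax":0,"ay":0,"az":0},{"hand":-0.4,"dx":0,"dy":0,"dz":-0.001,"ax":0,"ay":0,"az":0},{"hand":-0.5,"dx":0,"dy":0,"dz":-0.001,"ax":0,"ay":0,"az":0},{"hand":-1,"dx":0,"dy":0,"dz":-0.001,"ax":0,"ay":0,"az":0},{"hand":-1,"dx":0,"dy":0,"dz":-0.001,"ax":0,"ay":0,"az":0},{"hand":-1,"dx":0,"dy":0,"dz":-0.001,"ax":0,"ay":0,"az":0},{"hand":-1,"dx":0,"dy":0,"dz":-0.001,"ax":0,"ay":0,"az":0},{"hand":-1,"dx":0,"dy":0,"dz":-0.001,"ax":0,"ay":0,"az":0}]' 40
python3 -m pendant '[{"hand":-1,"dx":0,"dy":0,"dz":-0.005,"ax":0,"ay":0,"az":0},{"hand":-1,"dx":0,"dy":0,"dz":-0.02,"ax":0,"ay":0,"az":0},{"hand":-1,"dx":0,"dy":0,"dz":-0.05,"ax":0,"ay":0,"az":0},{"hand":-1,"dx":0,"dy":0.02,"dz":-0.08,"ax":0,"ay":0,"az":0},{"hand":-1,"dx":0,"dy":0.06,"dz":-0.08,"ax":0,"ay":0,"az":0},{"hand":-1,"dx":0,"dy":0.105,"dz":-0.08,"ax":0,"ay":0,"az":0},{"hand":-1,"dx":0,"dy":0.15,"dz":-0.08,"ax":0,"ay":0,"az":0},{"hand":-1,"dx":0,"dy":0.195,"dz":-0.08,"ax":0,"ay":0,"az":0},{"hand":-1,"dx":0.005,"dy":0.24,"dz":-0.08,"ax":0,"ay":0,"az":0},{"hand":-1,"dx":0.01,"dy":0.285,"dz":-0.08,"ax":0,"ay":0,"az":0},{"hand":-1,"dx":0.01,"dy":0.285,"dz":-0.08,"ax":0,"ay":0,"az":0},{"hand":-1,"dx":0.01,"dy":0.285,"dz":-0.08,"ax":0,"ay":0,"az":0}]'
python3 -m pendant '[{"hand":-1,"dx":0.01,"dy":0.04,"dz":0,"ax":0,"ay":0,"az":0.05},{"hand":-1,"dx":0.02,"dy":0.085,"dz":0,"ax":0,"ay":0,"az":0.1},{"hand":-1,"dx":0.029,"dy":0.13,"dz":0,"ax":0,"ay":0,"az":0.153},{"hand":-1,"dx":0.029,"dy":0.13,"dz":0,"ax":0,"ay":0,"az":0.153},{"hand":-1,"dx":0.029,"dy":0.13,"dz":0.03,"ax":0,"ay":0,"az":0.153},{"hand":-1,"dx":0.029,"dy":0.13,"dz":0.07,"ax":0,"ay":0,"az":0.153},{"hand":-1,"dx":0.029,"dy":0.13,"dz":0.085,"ax":0,"ay":0,"az":0.153},{"hand":-1,"dx":0.029,"dy":0.13,"dz":0.085,"ax":0,"ay":0,"az":0.153},{"hand":-1,"dx":0.029,"dy":0.13,"dz":0.085,"ax":0,"ay":0,"az":0.153},{"hand":-1,"dx":0.029,"dy":0.13,"dz":0.085,"ax":0,"ay":0,"az":0.153}]'
python3 - <<'E'
from h import *
s=manip.state();print(s["tool_pos"],s["tcp_rot"][0])
p=camera("side");save(p,"s17")
for n in("copper_c","brass_c"):print(n,[(np.round(r["position"],4),r["confidence"]) for r in models.landmark_of(p,n)[:2]])
z=s["tool_pos"][2]-.009
for q in models.trace(p,"brass_c")[:2]:
    m=q["pixels"];v,u=np.nonzero(m);H=np.zeros(m.shape,np.uint8);cv2.fillConvexPoly(H,cv2.convexHull(np.stack([u,v],1).astype(np.int32)),1)
    print(fit(p,H>0,box(.06,.024,z,z+.024),(.614,-.148,-.15)))
i=cv2.imread("pics/s17.png")[120:240,180:330];cv2.imwrite("pics/s17c.png",cv2.resize(i,None,fx=4,fy=4))
E
```

```text
time: 37.3
tool_pos: [0.5769, 0.267, 0.0798]
tcp_rot: [[1.0, -0.0, -0.0], [-0.0, -1.0, -0.0], [-0.0, 0.0, -1.0]]
contact_force: [-0.3, -0.0, 1.2]
opening: 0.0231
grasp_force: 41.5
time: 38.5
tool_pos: [0.5871, -0.0192, 0.1608]
tcp_rot: [[1.0, -0.003, 0.001], [-0.003, -1.0, 0.0], [0.001, -0.0, -1.0]]
contact_force: [-0.1, 0.8, -3.4]
opening: 0.0232
grasp_force: 41.3
time: 39.5
tool_pos: [0.6171, -0.1479, 0.0766]
tcp_rot: [[0.988, -0.152, 0.002], [-0.152, -0.988, -0.001], [0.002, 0.0, -1.0]]
contact_force: [0.6, -0.3, -2.7]
opening: 0.0227
grasp_force: 41.4
[ 0.61709178 -0.14792989  0.07664242] [ 0.98834931 -0.15218341  0.00241853]
copper_c [(array([ 0.6   , -0.2309,  0.0587]), 0.64), (array([ 0.3584, -0.3519,  0.012 ]), 0.51)]
brass_c [(array([0.4514, 0.0901, 0.0097]), 0.62), (array([ 0.6125, -0.1459,  0.0766]), 0.43)]
(array([ 0.614, -0.148, -0.15 ]), np.float64(0.0))
```

View pics/s17c.png

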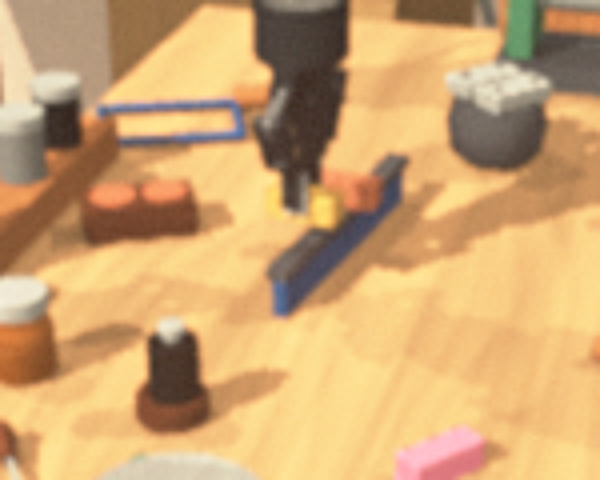

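```bash
python3 -m pendant '[{"hand":-1,"dx":0,"dy":0,"dz":0.008,"ax":0,"ay":0,"az":0},{"hand":-1,"dx":0,"dy":0,"dz":0.014,"ax":0,"ay":0,"az":0},{"hand":-1,"dx":0,"dy":0,"dz":0.018,"ax":0,"ay":0,"az":0},{"hand":-1,"dx":0,"dy":0,"dz":0.020,"ax":0,"ay":0,"az":0},{"hand":-1,"dx":0,"dy":0,"dz":0.021,"ax":0,"ay":0,"az":0},{"hand":-1,"dx":0,"dy":0,"dz":0.021,"ax":0,"ay":0,"az":0},{"hand":-1,"dx":0,"dy":0,"dz":0.021,"ax":0,"ay":0,"az":0},{"hand":-1,"dx":0,"dy":0,"dz":0.021,"ax":0,"ay":0,"az":0}]'
```

```text
time: 40.5
tool_pos: [0.616, -0.148, 0.0539]
tcp_rot: [[0.988, -0.153, 0.0], [-0.153, -0.988, -0.0], [0.0, 0.0, -1.0]]
contact_force: [-0.1, -0.4, -3.0]
opening: 0.0229
grasp_force: 41.5
```

```bash
python3 -m pendant '[{"hand":-1,"dx":0,"dy":0,"dz":0.0005,"ax":0,"ay":0,"az":0},{"hand":-1,"dx":0,"dy":0,"dz":0.001,"ax":0,"ay":0,"az":0},{"hand":-1,"dx":0,"dy":0,"dz":0.001,"ax":0,"ay":0,"az":0},{"hand":-1,"dx":0,"dy":0,"dz":0.001,"ax":0,"ay":0,"az":0}]'
```

```text
time: 40.9
tool_pos: [0.616, -0.148, 0.0535]
tcp_rot: [[0.988, -0.153, 0.001], [-0.153, -0.988, -0.0], [0.001, 0.0, -1.0]]
contact_force: [-2.8, -0.2, 6.6]
opening: 0.0228
grasp_force: 42.7
```

```bash
python3 -m pendant '[{"hand":-0.45,"dx":0,"dy":0,"dz":0,"ax":0,"ay":0,"az":0},{"hand":-0.4,"dx":0,"dy":0,"dz":0,"ax":0,"ay":0,"az":0},{"hand":-0.3,"dx":0,"dy":0,"dz":0,"ax":0,"ay":0,"az":0},{"hand":-0.1,"dx":0,"dy":0,"dz":0,"ax":0,"ay":0,"az":0},{"hand":0.1,"dx":0,"dy":0,"dz":0,"ax":0,"ay":0,"az":0},{"hand":0.1,"dx":0,"dy":0,"dz":0,"ax":0,"ay":0,"az":0},{"hand":0.1,"dx":0,"dy":0,"dz":-0.02,"ax":0,"ay":0,"az":0},{"hand":0.1,"dx":0,"dy":0,"dz":-0.05,"ax":0,"ay":0,"az":0},{"hand":0.1,"dx":0,"dy":0,"dz":-0.09,"ax":0,"ay":0,"az":0},{"hand":0.1,"dx":0,"dy":-0.04,"dz":-0.12,"ax":0,"ay":0,"az":0},{"hand":0.1,"dx":0,"dy":-0.08,"dz":-0.14,"ax":0,"ay":0,"az":0},{"hand":0.1,"dx":0,"dy":-0.12,"dz":-0.14,"ax":0,"ay":0,"az":0}]'
python3 -m pendant '[{"hand":0.1,"dx":-0.04,"dy":0,"dz":0,"ax":0,"ay":0,"az":0},{"hand":0.1,"dx":-0.08,"dy":0,"dz":0,"ax":0,"ay":0,"az":0},{"hand":0.1,"dx":-0.12,"dy":0,"dz":0,"ax":0,"ay":0,"az":0},{"hand":0.1,"dx":-0.12,"dy":0,"dz":0,"ax":0,"ay":0,"az":0},{"hand":0.1,"dx":-0.12,"dy":0,"dz":0,"ax":0,"ay":0,"az":0}]'
python3 - <<'E'
from h import *
for c in("side","top"):
    p=camera(c);save(p,c+"18")
    for n in("copper_c","brass_c","weight_c","pan_top"):print(c,n,[(np.round(r["position"],4),r["confidence"]) for r in models.landmark_of(p,n)[:2]])
    for n,x0 in(("copper_c",(.603,-.23,-.05)),("brass_c",(.614,-.148,-.15))):
        print([fit(p,r["pixels"],box(.06,.024,.045,.069),x0) for r in models.trace(p,n)[:2]])
a=cv2.imread("pics/side18.png")[130:280,170:330];b=cv2.imread("pics/top18.png")[140:290,220:380]
cv2.imwrite("pics/f.png",np.hstack([cv2.resize(a,(400,375)),cv2.resize(b,(400,375))]))
E
```

```text
time: 42.1
tool_pos: [0.636, -0.0285, 0.1962]
tcp_rot: [[0.988, -0.154, 0.005], [-0.154, -0.988, -0.0], [0.005, -0.0, -1.0]]
contact_force: [1.1, -0.3, -0.4]
opening: 0.047
grasp_force: 0.0
time: 42.6
tool_pos: [0.5154, -0.0109, 0.1933]
tcp_rot: [[0.988, -0.152, 0.001], [-0.152, -0.988, -0.0], [0.001, -0.0, -1.0]]
contact_force: [0.3, -0.4, 0.2]
opening: 0.0467
grasp_force: 0.0
side copper_c [(array([ 0.3558, -0.3491,  0.0111]), 0.62), (array([0.6505, 0.0659, 0.0195]), 0.6)]
side brass_c [(array([0.4547, 0.0823, 0.0086]), 0.68), (array([ 0.6105, -0.1468,  0.0548]), 0.53)]
side weight_c [(array([0.6531, 0.064 , 0.039 ]), 0.69)]
side pan_top [(array([0.5737, 0.27  , 0.0739]), 0.86)]
[(array([ 0.603, -0.23 , -0.05 ]), np.float64(0.0)), (array([ 0.6052, -0.2342, -0.1414]), np.float64(0.919))]
[(array([ 0.614, -0.148, -0.15 ]), np.float64(0.0))]
top copper_c [(array([ 0.3578, -0.3513,  0.0104]), 0.6)]
top brass_c []
top weight_c [(array([0.6555, 0.0653, 0.0446]), 0.61)]
top pan_top [(array([0.5755, 0.27  , 0.0754]), 0.58)]
[(array([ 0.603, -0.23 , -0.05 ]), np.float64(0.0)), (array([ 0.6051, -0.2302, -0.0554]), np.float64(0.927))]
[(array([ 0.6206, -0.1471, -0.2028]), np.float64(0.462)), (array([ 0.614, -0.148, -0.15 ]), np.float64(0.0))]
```

View pics/f.png

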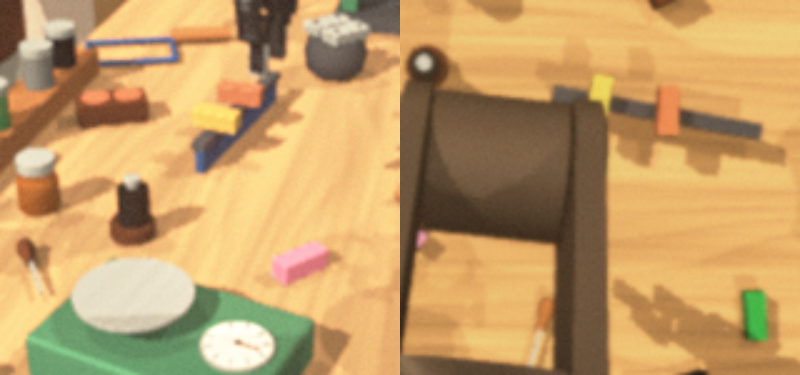

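Both bars lie level across the rail (side crop 217,118 and 240,93), the weight is on its stand (132,215), and the pan is empty. I hand the job in.

```bash
python3 -c "
from plant import manip
print(manip.finish_job())"
```

```text
the job is handed in; nothing more can be done
None
```

The job is handed in, though the hand-in returned no verdict: the weight was checked on the pan and put on its stand, then copper and brass were weighed in order (no silver bar was in the scene), and both now lie across the rail with the pan empty.

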